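# Turn a wide tile over on the drying rack and lock it

## Task

Turn the wide tile over on the drying rack: lever it up from its bay until it stands leaning against the ridge, then take it by its upper edge, bring it over the ridge and lower it gently into the empty bay so that it lies flat with the ribbed back up; never let it drop. Then turn the hold-down clockwise until it clicks over the tile, let go, and leave the other things on the table where they are.

Things in the scene. Friction and masses are not known exactly. Their poses are not given: they have to be found in the camera images.
- rack: Wooden drying rack fixed to the table, 130 (x) by 380 mm (y), origin at the middle of its underside; x across it, y along it, z up. An 8 mm base board carries two rails along y, 16 mm wide, centred at x = +-43 mm, tops at z = 45 mm; the gap between them is 70 mm wide, its floor at z = 8 mm. At x = 53 to 138, y = -135 to -65 mm a low wing carries the hold-down's post.
- ridge_top (a point): Top middle of the ridge that stands across the middle of the rack (rack y = 0, z = 118 mm), axes as the rack's. The ridge is 112 mm wide (x); its two faces start at rack y = +-20 mm on the rail tops (z = 45 mm) and slope 12 degrees inward to the rounded top. The tile starts in the bay at y > 0; the bay at y < 0 is empty.
- empty_bay (a point): Middle of the empty bay, at the height of the rail tops: rack x = 0, y = -95, z = 45 mm; axes as the rack's. The turned tile's middle should come to lie about here, between the ridge and the free end of the rails at rack y = -188 mm.
- tile: Loose terracotta tile 130 x 130 x 14 mm, 0.3 kg, too wide for the gripper. Origin: middle of the ribbed back; z points from there to the plain face. Starts plain face up on the rails of the rack's +y bay, 3 to 25 mm from the ridge, nearly square to it; fingers can get under its outer edge in the gap between the rails. Tipped past vertical it stands by itself, leaning on the ridge, ribs outward.
- holddown_grip (a point): Middle of the hold-down's bar grip, on its vertical axis: rack x = 108, y = -100, z = 86 mm. The bar is 56 mm long (point x), 12 mm thick (point y), 30 mm tall (rack z 71 to 101 mm). Below it a steel arm, 16 wide and 6 thick, reaches 72 mm from the axis along point +x, underside at rack z = 63 mm: 4 mm above a tile lying flat on the rails.
- holddown (a joint): Angle of the hold-down, rad: 0 parked (arm beside the bay, 75 degrees from the rack's -x), growing clockwise seen from above, 1.31 clicked over the tile (arm along the rack's -x). Free (slight friction, stays where left) to 0.7; from 0.7 to 1.0 it pushes up against a sprung detent ball, about 0.15 N m at most; past 1.0 it clicks over and is pushed on to about 1.3. Stop at 1.34.

How it is judged (in metres and radians):
On the way, in this order (a step that is already met when the one before it is completed fails the run):
1. the tile stands on its edge in the first bay, tipped past vertical towards the ridge (angle between tile's own z axis and vertical between 1.62 and 2.1 rad and y of tile in the frame of rack above 0 m), for 0.2 s.
2. the tile lies flat, ribs up, on the rails of the other bay (angle between tile's own z axis and vertical above 3.06 rad and y of tile in the frame of rack below -0.07 m and z of tile in the frame of rack below 0.064 m), for 0.2 s.
3. the hold-down has clicked over the tile (value of joint holddown above 1.2 rad), for 0.2 s.
At the end, for the whole second after the job is handed in: The tile lies at rest flat (within 4.5 degrees) on the rails of the bay at the rack's -y side, ribbed back up, its middle 75 to 130 mm from the ridge's line and within 20 mm of the rack's long middle line, and the hold-down is clicked over it (joint above 1.2 rad) (angle between tile's own z axis and vertical above 3.06 rad and y of tile in the frame of rack between -0.13 and -0.075 m and x of tile in the frame of rack between -0.02 and 0.02 m and z of tile in the frame of rack between 0.055 and 0.063 m and linear speed of tile below 0.02 m/s and value of joint holddown above 1.2 rad); the robot touches nothing.
It fails at once if the tile is dropped or let fall (its middle moves faster than 0.6 m/s) (linear speed of tile above 0.6 m/s).
It fails at once if other things on the table are disturbed (moved more than 30 mm) (distance of any of stone, sherd_big from where it was at the start of the episode above 0.03 m).
It also fails if it takes over 72 s, if anything falls off the work surface, if the arm or the gripper's body presses on something with over 40 N, if the wrist force passes 120 N, or if a joint passes its speed limit or range.

## Robot

A 6-joint arm with a two-finger parallel gripper is mounted at the origin on the work surface; the furniture and walls round the work are solid. World frame = base frame: x ahead of the robot, y to its left, z up, the work surface at z = 0. Lengths are in mm, angles in rad, forces in N, time in s.
With the tool pointing down it reaches from about 350 to 875 mm from the base axis. Payload 4.2 kg.
Tool frame: the origin (TCP) lies at the very end of the fingers, on their centre line; the grasp point (between the pads) lies arm.grip_depth behind it (arm.grip_depth is the distance from the TCP to the grasp point, in mm); x points along the fingers, y is the direction in which the jaws open and shut, and the axes are right-handed (so a half turn about x gives the same grasp; the last joint's range is limited). The gripper opens to 85 mm and grips with 20 to 120 N. Pads are 22 mm wide; open, the fingers measure 114 mm over their backs; the gripper's body (76 mm by 85 mm) begins 54 mm behind the grasp point. The pads swing forward as they close: fully open they stand 13 mm farther back than shut.
Start: joints at [-1.05, 0.385, 0.008, 0, -1.194, -0.259], TCP at [161.779, -603.678, 231.312] pointing down, gripper open.
Joint ranges: [-3.14, 3.14], [-1.21, 2.06], [-1.07, 1.41], [-3.16, 2.05], [-2.99, -0.16], [-3.1, 3.1]. Speed limits (rad/s): [2.79, 2.79, 3.14, 3.14, 3.14, 3.14].

## Interface

Orientations are given as a unit quaternion [x, y, z, w].
In Python, from bench import arm, get_image, models gives the robot as it stands.
- The arm moves only by the tool arm_command, never from a script. Its argument "rows" is a list of rows, each an object of numbers: "dx", "dy", "dz": the shift along the tool's x, y, z in m; "wx", "wy", "wz": the turn, a rotation vector about the tool's x, y, z in degrees; "gripper": the closure, from -1 (fully open) to 1 (shut). A call has exactly 8 rows; each row is the pose to reach, as a shift and turn from the pose measured when the call began, along the tool's axes at that moment; what a row does not reach only later rows make up. A row lasts 1/10 s, in which the tool goes at most 50 mm and 8.59 degrees, less where a joint would pass 70% of its speed; a pose out of reach is approached as far as the arm can. A call with a gripper value outside its range is refused whole. The fingers move at their own pace and stop on an object; the grip force is fixed at half the most. Time passes only in rows, so rows that repeat a pose let the fingers close, or fill a call up. It gives the time, the measured TCP pose, the force and the opening at its end, in the units of the state.
- arm.read_state(): the state, without advancing time (a new reading comes with each control period).
- get_image(name): name is "scene" or "side" or "wrist"; returns a dict with "img" (480x640x3 uint8, red, green, blue), "K" (3x3 intrinsics, pixels), "rvec" (rotation vector, rad) and "tvec" (3), from world to camera coordinates, as OpenCV has them; the wrist camera has in their place "T_tool_cam" (4x4, takes a point from camera to tool coordinates, whose origin is the TCP and whose axes are the tool frame's). Camera axes: x right, y down, z forward; pixel columns grow to the right and rows downward; lengths in mm; the calibration is good to about 2 mm. A picture is of the moment at which its call begins: read the wrist's pose just before it. There is no depth.
- arm.job_done(): hands the job in, once; it reports no verdict.
Trained networks look in the newest picture that a camera, given by its name, has taken for a name from the list of things; names that differ only in an ending like _2 or _b are one class to them, and where a whole thing is asked for, a point or a joint stands for the part that bears it (a point fixed in the world has none). Each returns a list of dicts, best first, with "conf" (0 to 1); they miss things now and then, are a little off and sometimes report something else, mostly with a low value. They report only what shows in the picture. A call takes as long as a camera call.
- models.cut_out(camera, query): "mask" (480x640 bool, what is visible of it) and "extent" ([left, top, right, bottom] in pixels, round what is visible of it).
The state is a dict: "clock": time; "joints": joint angles; "joint_vel": joint speeds; "joint_efforts": joint torques, N m; "position": TCP position; "ee_rot": TCP orientation; "contact_force": force on the tool from outside, world axes, zero at the start; "wrist_torque": the same for the moment, N m; "gripper_width": finger opening in mm.
Only numpy, scipy, OpenCV 4.12 (cv2) and the standard library are available. Lean on these libraries where they do the work, as an engineer would, in place of code of your own. Each camera call takes 0.05 s, during which the arm holds its last target.

## Working session

There is one attempt and no reset: what is moved stays moved. The work goes in short steps, Python scripts to look and compute and a tool call to move; the robot and the scene stay as the last step left them, time stands still between calls to the robot, and variables do not carry over. Pictures are saved under pics/ and viewed, and the job is handed in when it is done.

Besides the shell and the picture viewer there is one more tool, called after ">>>" by a JSON object that holds its "api" and its "payload". arm_command: Moves the arm, as the interface text tells. Its arguments: {"type":"object","properties":{"rows":{"type":"array"}},"required":["rows"]}

```bash
ls -la; mkdir -p pics; python3 - <<'E'
from bench import arm,get_image,models
import cv2,numpy as np
s=arm.read_state();print(s)
print([a for a in dir(arm) if a[0]!='_'], getattr(arm,'grip_depth',None))
for n in ["scene","side","wrist"]:
    d=get_image(n);cv2.imwrite(f"pics/{n}0.png",d["img"][...,::-1]);print(n,{k:v for k,v in d.items() if k!='img'})
print(arm.read_state()['clock'])
E
```

```text
total 12
drwxr-xr-x  3 agent agent 4096 Dec  6 17:37 .
drwxr-xr-x 23 root  root  4096 Dec  6 17:37 ..
drwxr-xr-x  2 agent agent 4096 Dec  6 17:37 pics
{'clock': 0.0, 'joints': array([-1.05043097e+00,  3.85570840e-01,  6.63124751e-03, -5.09087008e-04,
       -1.19402805e+00, -2.58594408e-01]), 'joint_vel': array([ 2.01170460e-04,  9.64271587e-05, -7.03388525e-05,  1.18540391e-03,
       -7.92139977e-04,  4.54082623e-05]), 'joint_efforts': array([-7.39208663e-04, -3.92286873e+01,  1.88404155e+01,  4.18612540e+00,
       -4.53675617e-03,  1.03047111e-05]), 'position': array([ 161.60793347, -603.13330521,  230.21360516]), 'ee_rot': array([-0.09144639,  0.70120366,  0.0929938 ,  0.7009302 ]), 'contact_force': array([-0.08198941, -0.29335467, -0.07592819]), 'wrist_torque': array([ 0.01074114,  0.01239701, -0.02049026]), 'gripper_width': 85.43339252396733}
['IKError', 'grip_depth', 'job_done', 'read_state'] 18.700000000000003
scene {'K': array([[443.62706302,   0.        , 318.8950448 ],
       [  0.        , 443.62706302, 240.6759763 ],
       [  0.        ,   0.        ,   1.        ]]), 
[... 226 characters left out ...]
1 ],
       [  0.        ,   0.        ,   1.        ]]), 'rvec': array([ 0.44893792, -2.57980475,  1.40267391]), 'tvec': array([543.08061533, 183.55495325, 736.85557496])}
wrist {'K': array([[400.96800355,   0.        , 316.66755889],
       [  0.        , 400.96800355, 232.14092606],
       [  0.        ,   0.        ,   1.        ]]), 'T_tool_cam': array([[ 2.53485784e-04, -3.08309736e-01,  9.51285994e-01,
        -1.42966533e+02],
       [ 9.99999801e-01,  6.28217581e-04, -6.28624170e-05,
         7.61608348e-01],
       [-5.78233491e-04,  9.51285820e-01,  3.08309834e-01,
        -7.89238466e+01],
       [ 0.00000000e+00,  0.00000000e+00,  0.00000000e+00,
         1.00000000e+00]])}
0.15
```

View pics/scene0.png

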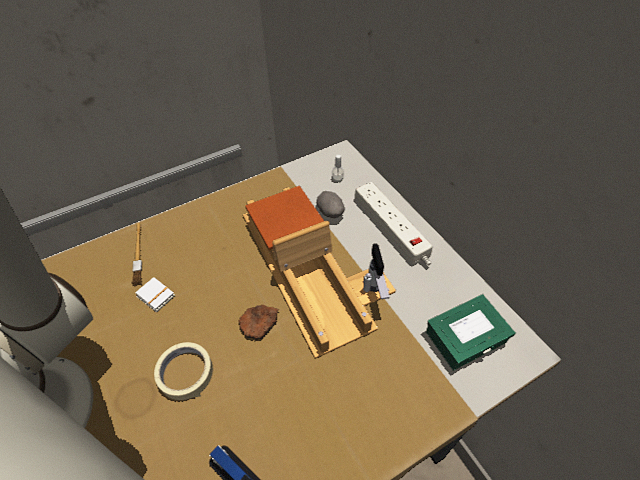

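View pics/side0.png

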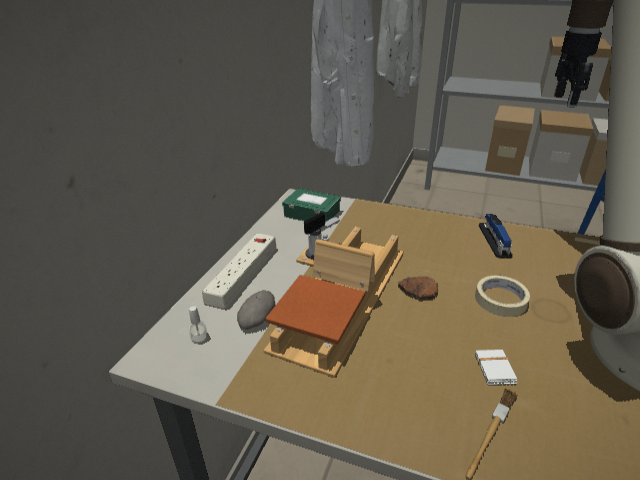

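View pics/wrist0.png

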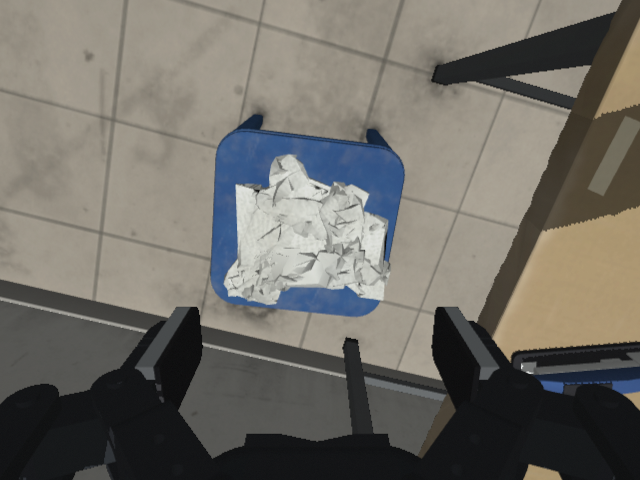

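```bash
python3 - <<'E'
import cv2
a=cv2.imread('pics/scene0.png')[175:370,230:410]
cv2.imwrite('pics/sc_z.png',cv2.resize(a,None,fx=4,fy=3.05*4/4*0+4,interpolation=cv2.INTER_CUBIC)[:600*2])
b=cv2.imread('pics/side0.png')[180:385,190:420]
A=cv2.resize(a,(180*3,195*3),interpolation=cv2.INTER_CUBIC);cv2.imwrite('pics/sc_z.png',A)
B=cv2.resize(b,None,fx=2.9,fy=2.9,interpolation=cv2.INTER_CUBIC);cv2.imwrite('pics/si_z.png',B)
from bench import models
import numpy as np
for c in ["scene","side"]:
  for q in ["rack","tile","holddown","stone","sherd_big"]:
    r=models.cut_out(c,q)
    print(c,q,[(round(x['conf'],2),x['extent'],int(x['mask'].sum())) for x in r[:2]])
    if r: np.save(f'{c}_{q}.npy',r[0]['mask'])
E
```

```text
scene rack [(0.77, [247.9, 187.4, 394.0, 356.5], 9907)]
scene tile [(0.63, [246.5, 185.4, 321.3, 247.8], 2673)]
scene holddown [(0.62, [370.1, 245.3, 392.1, 298.7], 516)]Traceback (most recent call last):
  File "<stdin>", line 11, in <module>
ValueError: it knows: empty_bay, holddown, holddown_grip, rack, ridge_top, tile
```

View pics/sc_z.png

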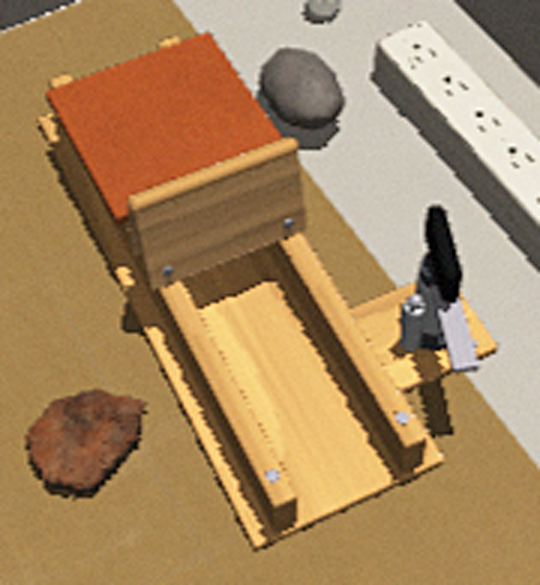

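View pics/si_z.png

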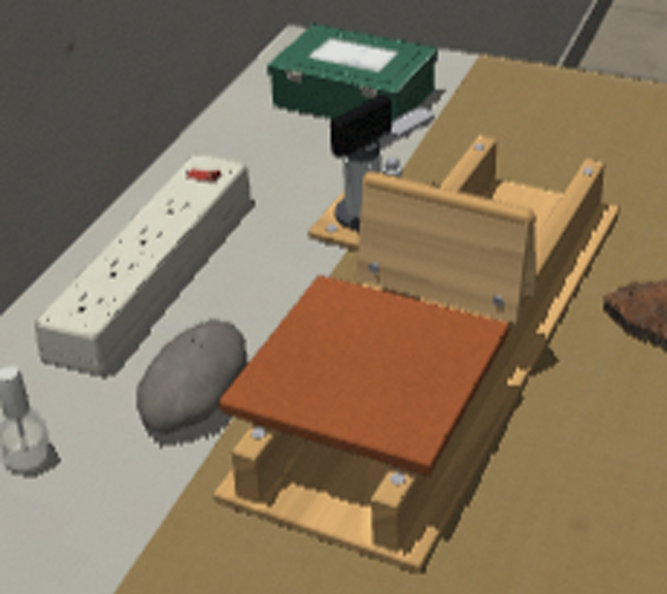

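```bash
cat > h.py <<'E'
import numpy as np,cv2
from scipy.spatial.transform import Rotation as R
from scipy.optimize import least_squares
CAM={'scene':(443.62706302,318.8950448,240.6759763,[ 2.39652721, -0.65166274,  0.2089949 ],[-480.89185986,  288.11236785,  737.81103981]),
'side':(447.26139584,327.5067929,243.2121931,[ 0.44893792, -2.57980475,  1.40267391],[543.08061533, 183.55495325, 736.85557496])}
def proj(c,P):
    f,cx,cy,r,t=CAM[c]
    K=np.array([[f,0,cx],[0,f,cy],[0,0,1]])
    return cv2.projectPoints(np.asarray(P,float).reshape(-1,3),np.array(r),np.array(t),K,None)[0].reshape(-1,2)
def ray(c,uv):
    f,cx,cy,r,t=CAM[c]; Rm=R.from_rotvec(r).as_matrix()
    d=Rm.T@np.array([(uv[0]-cx)/f,(uv[1]-cy)/f,1]); return -Rm.T@np.array(t),d
def plane(c,uv,z):
    o,d=ray(c,uv); return o+d*(z-o[2])/d[2]
E
cat > fit.py <<'E'
from h import *
S=lambda x,y:(x/3+230-.33,y/3+175-.33)
D=lambda x,y:(x/2.9+190-.33,y/2.9+180-.33)
rk=[('scene',(-65,-190,0),S(258,549)),('scene',(65,-190,8),S(441,458)),
('scene',(-51,-188,45),S(272,510)),('scene',(-35,-188,45),S(297,497)),('scene',(51,-188,45),S(425,437)),('scene',(35,-188,45),S(403,450)),
('scene',(-56,0,118),S(132,203)),('scene',(56,0,118),S(297,143)),
('side',(65,190,8),D(217,490)),('side',(-65,190,0),D(422,571)),
('side',(-51,188,45),D(413,490)),('side',(-35,188,45),D(373,508)),('side',(51,188,45),D(234,457)),
('side',(35,-188,45),D(482,137)),('side',(51,-188,45),D(495,143)) if 0 else ('side',(-51,-188,45),D(604,165)),
('side',(56,0,118),D(367,177)),('side',(-56,0,118),D(535,215)),('side',(-65,-190,8),D(617,206))]
def T(p,P): 
    c,s=np.cos(p[2]),np.sin(p[2]);P=np.atleast_2d(P).astype(float);return np.c_[P[:,0]*c-P[:,1]*s+p[0],P[:,0]*s+P[:,1]*c+p[1],P[:,2]]
def res(p): return np.concatenate([proj(c,T(p,P))[0]-uv for c,P,uv in rk])
a=plane('scene',S(258,549),0)[:2];b=plane('scene',S(441,458),8)[:2];print(a,b)
x=(b-a)/np.linalg.norm(b-a);yaw=np.arctan2(x[1],x[0]);c0=(a+b)/2+190*np.array([-x[1],x[0]])
f=least_squares(res,[*c0,yaw],x_scale=[10,10,.1],loss='soft_l1')
print('rack',f.x,np.linalg.norm(b-a));print(np.round(res(f.x).reshape(-1,2),1).tolist())
tl=[('scene',(-65,65,59),S(48,88)),('scene',(65,65,59),S(210,34)),('side',(-65,65,59),D(432,467)),('side',(65,65,59),D(222,406)),('side',(65,-65,59),D(321,278)),('side',(-65,-65,59),D(508,322))]
def rt(p): return np.concatenate([proj(c,T(p,P))[0]-uv for c,P,uv in tl])
g=least_squares(rt,[*T(f.x,(0,95,0))[0,:2],f.x[2]],x_scale=[10,10,.1],loss='soft_l1')
print('tile',g.x);print(np.round(rt(g.x).reshape(-1,2),1).tolist())
c,s=np.cos(f.x[2]),np.sin(f.x[2]);d=g.x[:2]-f.x[:2];print('tile in rack',c*d[0]+s*d[1],-s*d[0]+c*d[1],np.degrees(g.x[2]-f.x[2]))
E
python3 fit.py; python3 - <<'E'
E
```

```text
[ 459.05400344 -155.77353417] [ 583.98193305 -164.80790929]
rack [ 5.34094454e+02  2.81647961e+01 -7.09756378e-02] 125.2541717159285
[[-1.3, 1.3], [1.0, 0.1], [0.3, -0.9], [0.3, -0.4], [0.9, -0.4], [0.3, -1.1], [-1.5, -0.9], [-1.6, -1.8], [-0.5, 0.4], [0.9, 0.8], [-3.8, 4.9], [0.5, -4.4], [-0.1, -2.8], [5.4, -0.3], [0.6, -2.0], [0.2, -2.6], [-0.1, -2.2], [1.1, -1.0]]
tile [ 5.47762222e+02  1.31767437e+02 -5.72623490e-02]
[[-2.5, -0.1], [-1.4, -2.0], [-0.1, -0.7], [-1.4, -2.0], [-0.4, -1.9], [1.4, 0.1]]
tile in rack 6.286265716456936 104.31106352771933 0.7857135733158547
```

```bash
sed -i "s/('side',(-51,188,45),D(413,490))/('side',(-51,188,45),D(409,519))/; s/('side',(35,-188,45),D(482,137))/('side',(51,-188,45),D(482,137))/" fit.py; python3 fit.py
python3 - <<'E'
from h import *
print('stone base side px, scene',plane('scene',(330,204),20),plane('side',(257,310),20))
print('sherd',plane('scene',(258,322),10))
E
```

```text
[ 459.05400344 -155.77353417] [ 583.98193305 -164.80790929]
rack [ 5.33682815e+02  2.87170472e+01 -7.14188297e-02] 125.2541717159285
[[-1.7, 1.2], [0.6, 0.0], [-0.1, -1.1], [-0.1, -0.6], [0.5, -0.5], [-0.1, -1.2], [-1.9, -1.0], [-1.9, -1.9], [-0.5, 0.7], [1.0, 1.1], [-2.3, -4.8], [0.6, -4.1], [-0.0, -2.6], [-1.1, -1.6], [0.7, -1.8], [0.3, -2.5], [0.1, -2.0], [1.3, -0.8]]
tile [ 5.47762222e+02  1.31767437e+02 -5.72623500e-02]
[[-2.5, -0.1], [-1.4, -2.0], [-0.1, -0.7], [-1.4, -2.0], [-0.4, -1.9], [1.4, 0.1]]
tile in rack 6.690032336365093 103.79236965290575 0.8111065394003197
stone base side px, scene [664.49811383 136.0956816   20.        ] [661.15979449 141.95299749  20.        ]
sherd [399.36337243 -44.27303024  10.        ]
```

>>> {"api": "arm_command", "payload": {"rows": [{"dx":-0.1,"dy":0.572,"dz":0.544,"wx":19.1},{"dx":-0.1,"dy":0.572,"dz":0.544,"wx":19.1},{"dx":-0.1,"dy":0.572,"dz":0.544,"wx":19.1},{"dx":-0.1,"dy":0.572,"dz":0.544,"wx":19.1},{"dx":-0.1,"dy":0.572,"dz":0.544,"wx":19.1},{"dx":-0.1,"dy":0.572,"dz":0.544,"wx":19.1},{"dx":-0.1,"dy":0.572,"dz":0.544,"wx":19.1},{"dx":-0.1,"dy":0.572,"dz":0.544,"wx":19.1}]}}

```text
validation failed for argument at $.ro...
```

```bash
cat >> h.py <<'E'
import pickle,os
def st():
    from bench import arm
    s=arm.read_state(); L=pickle.load(open('log.pkl','rb')) if os.path.exists('log.pkl') else []
    L.append((s['joints'],s['position'],s['ee_rot'])); pickle.dump(L,open('log.pkl','wb')); return s
RK=np.array([533.7,28.7,-.0714])
def show(s):
    q=R.from_quat(s['ee_rot']).as_matrix()
    print('t',round(s['clock'],2),'j',np.round(s['joints'],3),'p',np.round(s['position'],1),'w',round(s['gripper_width'],1),'F',np.round(s['contact_force'],1)); print(np.round(q,3).tolist())
def goto(s,p,M):
    "world target pos p (mm), matrix M -> row"
    A=R.from_quat(s['ee_rot']); d=A.inv().apply(np.array(p)-s['position'])/1000
    w=np.degrees((A.inv()*R.from_matrix(M)).as_rotvec()); 
    print('dx %.4f dy %.4f dz %.4f wx %.2f wy %.2f wz %.2f'%(*d,*w))
def toolM(pitch,yaw=None):
    "pitch: angle of tool x: 0=pointing -y_r horizontally, 90=down, 180=+y_r ; tool z=+x_r"
    yaw=RK[2] if yaw is None else yaw
    a=np.radians(pitch); x=np.array([0,-np.cos(a),-np.sin(a)]); z=np.array([1.,0,0]); y=np.cross(z,x)
    return R.from_euler('z',yaw).as_matrix()@np.c_[x,y,z]
def r2w(P):
    return R.from_euler('z',RK[2]).apply(np.asarray(P,float))+np.r_[RK[:2],0]
def w2r(P): return R.from_euler('z',-RK[2]).apply(np.asarray(P,float)-np.r_[RK[:2],0])
E
python3 -c "
from h import *
s=st();show(s);goto(s,[540,110,330],toolM(90))"
```

```text
t 0.3 j [-1.05   0.385  0.007 -0.    -1.194 -0.259] p [ 161.8 -603.5  230.9] w 85.3 F [-0.2  0.   0.4]
[[-0.0, -0.259, 0.966], [0.001, 0.966, 0.259], [-1.0, 0.001, -0.0]]
dx -0.0987 dy 0.5914 dz 0.5500 wx 19.09 wy -0.01 wz -0.04
```

>>> {"api": "arm_command", "payload": {"rows": [{"dx":-0.1,"dy":0.59,"dz":0.55,"wx":19.1,"wy":0,"wz":0,"gripper":-1},{"dx":-0.1,"dy":0.59,"dz":0.55,"wx":19.1,"wy":0,"wz":0,"gripper":-1},{"dx":-0.1,"dy":0.59,"dz":0.55,"wx":19.1,"wy":0,"wz":0,"gripper":-1},{"dx":-0.1,"dy":0.59,"dz":0.55,"wx":19.1,"wy":0,"wz":0,"gripper":-1},{"dx":-0.1,"dy":0.59,"dz":0.55,"wx":19.1,"wy":0,"wz":0,"gripper":-1},{"dx":-0.1,"dy":0.59,"dz":0.55,"wx":19.1,"wy":0,"wz":0,"gripper":-1},{"dx":-0.1,"dy":0.59,"dz":0.55,"wx":19.1,"wy":0,"wz":0,"gripper":-1},{"dx":-0.1,"dy":0.59,"dz":0.55,"wx":19.1,"wy":0,"wz":0,"gripper":-1}]}}

```text
clock: 1.1
position: [347.1, -254.0, 280.8]
ee_rot: [0.026, 0.706, -0.025, 0.707]
contact_force: [1.1, -0.6, 1.2]
gripper_width: 85.7
```

```bash
python3 -c "
from h import *
s=st();show(s);goto(s,[540,110,330],toolM(90))"
```

```text
t 1.1 j [-2.520e-01  7.000e-03 -3.490e-01 -1.000e-03 -1.214e+00 -1.391e+00] p [ 347.1 -254.   280.8] w 85.7 F [ 1.1 -0.6  1.2]
[[0.001, 0.072, 0.997], [0.0, 0.997, -0.072], [-1.0, 0.0, 0.001]]
dx -0.0489 dy 0.3770 dz 0.1663 wx -0.03 wy 0.04 wz -0.03
```

>>> {"api": "arm_command", "payload": {"rows": [{"dx":-0.049,"dy":0.377,"dz":0.166,"wx":0,"wy":0,"wz":0,"gripper":-1},{"dx":-0.049,"dy":0.377,"dz":0.166,"wx":0,"wy":0,"wz":0,"gripper":-1},{"dx":-0.049,"dy":0.377,"dz":0.166,"wx":0,"wy":0,"wz":0,"gripper":-1},{"dx":-0.049,"dy":0.377,"dz":0.166,"wx":0,"wy":0,"wz":0,"gripper":-1},{"dx":-0.049,"dy":0.377,"dz":0.166,"wx":0,"wy":0,"wz":0,"gripper":-1},{"dx":-0.049,"dy":0.377,"dz":0.166,"wx":0,"wy":0,"wz":0,"gripper":-1},{"dx":-0.049,"dy":0.377,"dz":0.166,"wx":0,"wy":0,"wz":0,"gripper":-1},{"dx":-0.049,"dy":0.377,"dz":0.166,"wx":0,"wy":0,"wz":0,"gripper":-1}]}}

```text
clock: 1.9
position: [532.4, 97.4, 328.6]
ee_rot: [0.025, 0.706, -0.025, 0.707]
contact_force: [0.9, -0.4, 0.7]
gripper_width: 85.1
```

```bash
python3 -c "
from h import *
from bench import get_image
s=st();show(s)
d=get_image('wrist');cv2.imwrite('pics/w1.png',d['img'][...,::-1]);pickle.dump((s['position'],s['ee_rot']),open('w1.pkl','wb'))"
```

```text
t 1.9 j [ 0.481  0.186 -0.028  0.    -1.356 -2.123] p [532.4  97.4 328.6] w 85.1 F [ 0.9 -0.4  0.7]
[[0.001, 0.071, 0.997], [0.001, 0.997, -0.071], [-1.0, 0.001, 0.001]]
```

View pics/w1.png

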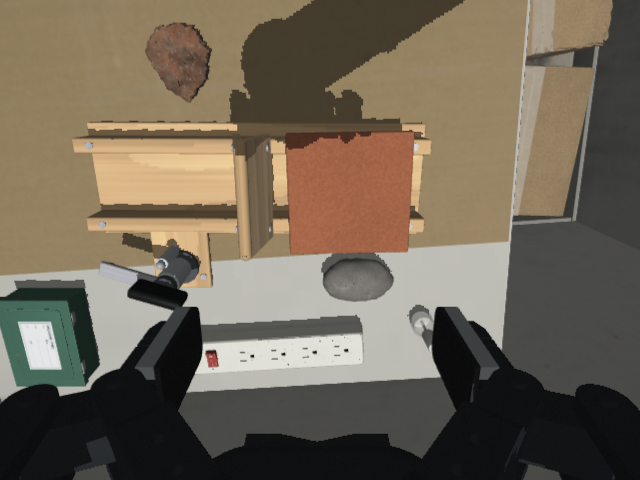

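```bash
python3 -c "
import cv2
a=cv2.imread('pics/w1.png')[110:300,60:260];cv2.imwrite('pics/w1a.png',cv2.resize(a,None,fx=3,fy=3,interpolation=cv2.INTER_CUBIC))
a=cv2.imread('pics/w1.png')[110:300,240:440];cv2.imwrite('pics/w1b.png',cv2.resize(a,None,fx=3,fy=3,interpolation=cv2.INTER_CUBIC))"
```

```text
(no output)
```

View pics/w1a.png

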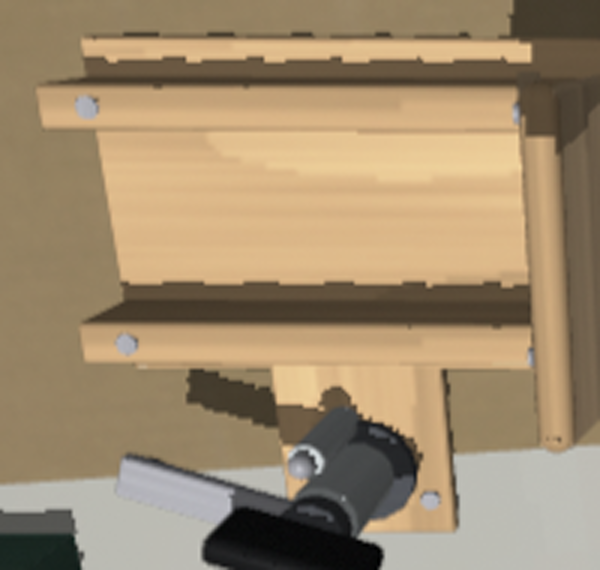

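View pics/w1b.png

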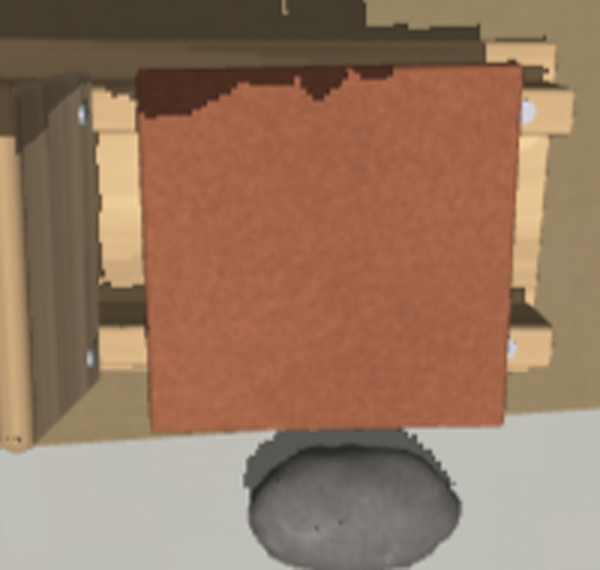

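```bash
cat > fit2.py <<'E'
exec(open('fit.py').read().split('def T(p')[0])
def T(p,P): 
    c,s=np.cos(p[2]),np.sin(p[2]);P=np.atleast_2d(P).astype(float);return np.c_[P[:,0]*c-P[:,1]*s+p[0],P[:,0]*s+P[:,1]*c+p[1],P[:,2]]
Tc=np.array([[ 2.53485784e-04, -3.08309736e-01,  9.51285994e-01,-1.42966533e+02],[ 9.99999801e-01,  6.28217581e-04, -6.28624170e-05,7.61608348e-01],[-5.78233491e-04,  9.51285820e-01,  3.08309834e-01,-7.89238466e+01]])
pos,q=pickle.load(open('w1.pkl','rb'));Rt=R.from_quat(q).as_matrix()
Rc=Rt@Tc[:,:3];tc=Rt@Tc[:,3]+pos
def pw(P):
    c=(np.atleast_2d(P)-tc)@Rc; return np.c_[400.968*c[:,0]/c[:,2]+316.668,400.968*c[:,1]/c[:,2]+232.14]
A=lambda x,y:(x/3+60-.33,y/3+110-.33)
B=lambda x,y:(x/3+240-.33,y/3+110-.33)
wr=[((-51,-188,45),A(38,87)),((-35,-188,45),A(43,128)),((35,-188,45),A(83,323)),((51,-188,45),A(84,360)),((-65,-190,8),A(82,38)),
((-51,188,45),B(574,90)),((-35,188,45),B(571,132)),((51,188,45),B(551,368)),((35,188,45),B(549,327)),((-65,190,8),B(555,42))]
wt=[((-65,65,59),B(521,65)),((65,65,59),B(504,426)),((65,-65,59),B(152,432)),((-65,-65,59),B(137,72))]
def fit(P,x0):
    f=least_squares(lambda p:np.concatenate([pw(T(p,a))[0]-b for a,b in P]),x0,x_scale=[10,10,.1],loss='soft_l1')
    print(f.x,np.round(f.fun.reshape(-1,2),1).tolist());return f.x
r=fit(wr,[534,28,-.07]);t=fit(wt,[548,131,-.06])
c,s=np.cos(r[2]),np.sin(r[2]);d=t[:2]-r[:2];print('tile in rack',c*d[0]+s*d[1],-s*d[0]+c*d[1],np.degrees(t[2]-r[2]))
print('ridge end',pw(T(r,(56,0,118))),A(556,443))
E
python3 fit2.py
```

```text
[ 5.35983841e+02  2.99105670e+01 -7.47404798e-02] [[-1.9, -0.9], [-0.8, 1.0], [-2.5, 0.1], [-0.3, 1.5], [-1.4, -0.3], [1.2, -0.4], [0.8, 1.1], [0.4, 0.1], [2.3, 0.1], [1.4, -0.2]]
[ 5.49620190e+02  1.31309106e+02 -5.07668131e-02] [[1.2, -0.7], [0.3, 0.6], [-0.5, 0.8], [-0.8, -0.3]]
tile in rack 6.02675803743831 102.1336958287357 1.3735899209823423
ridge end [[244.81041405 260.60759891]] (245.00333333333333, 257.33666666666664)
```

```bash
sed -i 's/^RK=.*/RK=np.array([535.,29.5,-.073])/' h.py; cat > kin.py <<'E'
from h import *
def rot(ax,a): return R.from_rotvec(np.array(ax)*a).as_matrix()
def fk(par,q,full=False):
    d1,a1,L2,a3,L3,e,Lt=par
    X=[1.,0,0];Y=[0,1.,0];Z=[0,0,1.]
    A=rot(Z,q[0]); p=A@np.array([a1,0,d1]); pts=[p]
    A=A@rot(Y,q[1]); p=p+A@np.array([0,0,L2]); pts.append(p)
    A=A@rot(Y,-q[2]); p=p+A@np.array([L3,0,a3]); pts.append(p)
    A=A@rot(X,S4*q[3])@rot(Y,-q[4]); p=p+A@np.array([0,-e,0]); pts.append(p)
    A=A@rot(X,S6*q[5]); p=p+A@np.array([Lt,0,0]); pts.append(p)
    # tool frame: x along fingers
    return (p,A@M6,pts) 
S4=1;S6=1;M6=np.eye(3)
P0=[200,0,565,0,420,160,380]
def calib():
    global S6,M6,S4
    L=pickle.load(open('log.pkl','rb'))
    best=None
    for s4 in (-1,1):
      for s6 in (1,-1):
        S4,S6=s4,s6;M6=np.eye(3)
        M=[fk(P0,q)[1].T@R.from_quat(r).as_matrix() for q,p,r in L]
        m=R.from_matrix(M).mean();er=max((m.inv()*R.from_matrix(M)).magnitude())
        if best is None or er<best[0]-1e-4: best=(er,s4,s6,m.as_matrix())
    er,S4,S6,M6=best
    def f(x): return np.concatenate([np.concatenate([fk(x,q)[0]-p for q,p,r in L]),.02*(x-P0)])
    o=least_squares(f,np.array(P0,float))
    return o.x,er,max(abs(f(o.x)[:-7])),(S4,S6)
E
python3 -c "
from kin import *
x,er,re,s=calib();print(np.round(x,1),er,re,s)
import kin;print(np.round(kin.M6,3))"
```

```text
[220.9  -0.  565.2   1.  421.4 159.8 359.3] 3.6522236733271456e-16 0.041103078789319625 (-1, -1)
[[ 1. -0. -0.]
 [ 0. -0.  1.]
 [-0. -1. -0.]]
```

```bash
cat >> kin.py <<'E'
LO=np.array([-3.14,-1.21,-1.07,-3.16,-2.99,-3.1]);HI=np.array([3.14,2.06,1.41,2.05,-.16,3.1])
def ik(par,p,M,q0):
    def f(q):
        a,A,_=fk(par,q); return np.r_[(a-p)/100,R.from_matrix(A.T@M).as_rotvec()*2]
    o=least_squares(f,np.clip(q0,LO+1e-3,HI-1e-3),bounds=(LO,HI),max_nfev=60)
    return o.x,np.linalg.norm(o.fun)
def along(par,wps,q,n=8,verbose=True):
    "wps list of (rack pos, pitch[,yawoff])"
    for i in range(1,len(wps)):
        a,b=wps[i-1],wps[i]
        for k in range(1,n+1):
            t=k/n;p=r2w(np.array(a[0])*(1-t)+np.array(b[0])*t);M=toolM(a[1]*(1-t)+b[1]*t)
            q1,er=ik(par,p,M,q); dq=abs(q1-q).max(); q=q1
        pts=fk(par,q)[2]
        print(b,np.round(q,2),'er %.3f'%er,'lastdq %.2f'%dq,'elbow',np.round(pts[1]),'j4',np.round(pts[2]),'wr',np.round(pts[3]))
    return q
E
cat > t1.py <<'E'
from kin import *
import kin
par,*_=calib()
q0=pickle.load(open('log.pkl','rb'))[-1][0]
cur=w2r(pickle.load(open('log.pkl','rb'))[-1][1])
for s in (-1,1):
    kin.S4=s;print('S4',s)
    q=along(par,[(cur,90),((0,200,250),90),((0,210,200),60),((0,200,60),35),((0,160,30),35)],q0)
    for a in (20,10,0): q=along(par,[((0,160,30),35),((0,160,40),a)],q)
    print('other side')
    q=along(par,[(cur,90),((0,0,300),90),((0,-80,260),110),((0,-160,150),130),((0,-160,30),145),((0,-160,40),160),((0,-160,40),180)],q0)
E
python3 t1.py
```

```text
S4 -1
((0, 200, 250), 90) [ 0.67  0.32 -0.04 -0.   -1.21 -2.31] er 0.000 lastdq 0.02 elbow [141. 111. 757.] j4 [451. 355. 609.] wr [550. 229. 609.]
((0, 210, 200), 60) [ 0.86  0.57 -0.    0.31 -1.44 -2.61] er 0.000 lastdq 0.04 elbow [199. 230. 698.] j4 [431. 498. 471.] wr [563. 418. 511.]
((0, 200, 60), 35) [ 0.93  0.92 -0.01  0.46 -1.52 -2.81] er 0.000 lastdq 0.05 elbow [271. 361. 561.] j4 [422. 563. 224.] wr [571. 523. 266.]
((0, 160, 30), 35) [ 0.89  0.93 -0.11  0.49 -1.42 -2.85] er 0.000 lastdq 0.01 elbow [283. 353. 560.] j4 [418. 520. 198.] wr [568. 483. 236.]
((0, 160, 40), 20) [ 0.92  1.06 -0.02  0.54 -1.64 -2.88] er 0.000 lastdq 0.03 elbow [298. 393. 496.] j4 [418. 551. 124.] wr [571. 526. 163.]
((0, 160, 40), 10) [ 0.93  1.16  0.03  0.57 -1.77 -2.91] er 0.000 lastdq 0.04 elbow [310. 415. 446.] j4 [418. 560.  66.] wr [572. 542. 102.]
((0, 160, 40), 0) [ 0.93  1.26  0.07  0.6  -1.89 -2.93] er 0.000 lastdq 0.06 elbow [322. 431. 396.] j4 [417. 559.   6.] wr [573. 547.  40.]
other side
((0, 0, 300), 90) [ 0.36  0.19 -0.09 -0.   -1.29 -2.  ] er 0.000 lastdq 0.02 elbow [100.  37. 7
[... 1998 characters left out ...]
.5 ] er 0.000 lastdq 0.06 elbow [138.  -6. 769.] j4 [543. -24. 652.] wr [ 520. -173.  598.]
((0, -160, 150), 130) [-0.41  0.52  0.03  0.66 -1.4  -1.  ] er 0.000 lastdq 0.05 elbow [ 259. -114.  710.] j4 [ 600. -264.  512.] wr [ 506. -360.  425.]
((0, -160, 30), 145) [-0.54  0.82  0.09  0.83 -1.46 -0.73] er 0.000 lastdq 0.04 elbow [ 356. -211.  606.] j4 [ 625. -371.  323.] wr [ 502. -424.  236.]
((0, -160, 40), 160) [-0.61  0.96  0.19  0.94 -1.68 -0.67] er 0.000 lastdq 0.03 elbow [ 377. -266.  547.] j4 [ 626. -442.  256.] wr [ 499. -467.  163.]
((0, -160, 40), 180) [-0.67  1.16  0.32  1.1  -1.96 -0.64] er 0.000 lastdq 0.03 elbow [ 405. -322.  448.] j4 [ 625. -498.  135.] wr [ 497. -488.   40.]
```

```bash
python3 - <<'E'
from h import *
for c in CAM: print(c,'cam',ray(c,(320,240))[0].round())
for uv in [(42,257),(165,212),(280,168),(347,141),(559,360)]: print('table z0',uv,plane('scene',uv,0).round())
for uv in [(30,225),(240,150)]: print('rail if floor z=-750..0',[plane('scene',uv,z).round().tolist() for z in (-750,-400,0,300)])
for uv in [(113,378),(290,190),(468,478)]: print('side edge',uv,plane('side',uv,0).round())
E
```

```text
scene cam [ 308. -447.  751.]
side cam [330. 672. 557.]
table z0 (42, 257) [ 71. 334.   0.]
table z0 (165, 212) [337. 324.   0.]
table z0 (280, 168) [631. 320.   0.]
table z0 (347, 141) [829. 322.   0.]
table z0 (559, 360) [ 827. -378.    0.]
rail if floor z=-750..0 [[-182.0, 1332.0, -750.0], [-68.0, 917.0, -400.0], [63.0, 443.0, 0.0], [161.0, 87.0, 300.0]]
rail if floor z=-750..0 [[838.0, 1316.0, -750.0], [714.0, 905.0, -400.0], [573.0, 435.0, 0.0], [467.0, 82.0, 300.0]]
side edge (113, 378) [813. 341.   0.]
side edge (290, 190) [ 821. -362.    0.]
side edge (468, 478) [274. 318.   0.]
```

```bash
cat > mv.py <<'E'
import sys
from kin import *
# usage: mv.py x y z pitch [yawdeg]
def main(x,y,z,p,yo=0):
    s=st();show(s);par,er,re,sg=calib();print('calib',np.round(par,1),er,round(re,2),sg)
    print('rack tcp',np.round(w2r(s['position']),1))
    M=toolM(p,RK[2]+np.radians(yo));goto(s,r2w((x,y,z)),M)
    q,e=ik(par,r2w((x,y,z)),M,s['joints']);print('ik',np.round(q,2),'er',round(e,4),[np.round(v).tolist() for v in fk(par,q)[2][1:4]])
if __name__=='__main__': main(*map(float,sys.argv[1:]))
E
python3 mv.py 6 250 180 40
```

```text
t 1.95 j [ 0.486  0.193 -0.02   0.    -1.353 -2.124] p [536.3 102.6 328.1] w 85.5 F [5.  2.3 3.1]
[[0.005, 0.067, 0.998], [0.002, 0.998, -0.067], [-1.0, 0.002, 0.004]]
calib [ 2.202e+02 -1.000e-01  5.651e+02  1.500e+00  4.213e+02  1.598e+02
  3.592e+02] 2.7900201105485103e-16 0.11 (-1, -1)
rack tcp [ -4.   73.  328.1]
dx 0.1486 dy 0.1766 dz 0.0103 wx 0.19 wy 0.37 wz -50.14
ik [ 0.95  0.81  0.17  0.42 -1.71 -2.7 ] er 0.0 [[240.0, 332.0, 609.0], [438.0, 607.0, 359.0], [579.0, 553.0, 411.0]]
```

>>> {"api": "arm_command", "payload": {"rows": [{"dx":0.0,"dy":0.04,"dz":0.0,"wx":0,"wy":0,"wz":-8,"gripper":-0.3},{"dx":0.02,"dy":0.08,"dz":0.005,"wx":0,"wy":0,"wz":-16,"gripper":-0.3},{"dx":0.05,"dy":0.12,"dz":0.01,"wx":0,"wy":0,"wz":-24,"gripper":-0.3},{"dx":0.085,"dy":0.15,"dz":0.01,"wx":0,"wy":0,"wz":-32,"gripper":-0.3},{"dx":0.12,"dy":0.177,"dz":0.01,"wx":0,"wy":0,"wz":-40,"gripper":-0.3},{"dx":0.149,"dy":0.177,"dz":0.01,"wx":0,"wy":0,"wz":-48,"gripper":-0.3},{"dx":0.149,"dy":0.177,"dz":0.01,"wx":0,"wy":0,"wz":-50,"gripper":-0.3},{"dx":0.149,"dy":0.177,"dz":0.01,"wx":0,"wy":0,"wz":-50,"gripper":-0.3}]}}

```text
clock: 2.75
position: [558.7, 279.0, 177.6]
ee_rot: [-0.278, 0.65, -0.321, 0.631]
contact_force: [0.4, -0.6, 1.8]
gripper_width: 55.6
```

```bash
python3 mv.py 6 205 72 10
```

```text
t 2.75 j [ 0.913  0.737  0.061  0.445 -1.666 -2.691] p [558.7 279.  177.6] w 55.6 F [ 0.4 -0.6  1.8]
[[-0.05, 0.044, 0.998], [-0.765, 0.64, -0.066], [-0.642, -0.767, 0.002]]
calib [160.7  -0.  565.   -0.  421.8 159.8 297.8] 4.505434870137913e-16 0.06 (-1, -1)
rack tcp [  5.5 250.6 177.6]
dx 0.1027 dy 0.0517 dz 0.0001 wx 0.07 wy 0.38 wz -29.92
ik [ 0.91  1.04 -0.03  0.6  -1.82 -2.86] er 0.0 [[299.0, 383.0, 449.0], [425.0, 545.0, 80.0], [577.0, 526.0, 124.0]]
```

>>> {"api": "arm_command", "payload": {"rows": [{"dx":0.015,"dy":0.02,"dz":0.0,"wx":0,"wy":0,"wz":-8,"gripper":-0.3},{"dx":0.04,"dy":0.035,"dz":0.0,"wx":0,"wy":0.2,"wz":-16,"gripper":-0.3},{"dx":0.07,"dy":0.045,"dz":0.0,"wx":0,"wy":0.4,"wz":-24,"gripper":-0.3},{"dx":0.103,"dy":0.052,"dz":0.0,"wx":0,"wy":0.4,"wz":-30,"gripper":-0.3},{"dx":0.103,"dy":0.052,"dz":0.0,"wx":0,"wy":0.4,"wz":-30,"gripper":-0.3},{"dx":0.103,"dy":0.052,"dz":0.0,"wx":0,"wy":0.4,"wz":-30,"gripper":-0.3},{"dx":0.103,"dy":0.052,"dz":0.0,"wx":0,"wy":0.4,"wz":-30,"gripper":-0.3},{"dx":0.103,"dy":0.052,"dz":0.0,"wx":0,"wy":0.4,"wz":-30,"gripper":-0.3}]}}

```text
clock: 3.55
position: [557.1, 235.3, 75.9]
ee_rot: [-0.432, 0.558, -0.473, 0.528]
contact_force: [-0.9, 1.1, 0.4]
gripper_width: 55.5
```

```bash
python3 mv.py 6 130 58 10; python3 -c "
from h import *
from bench import get_image
for n in ['side','wrist']:
    d=get_image(n);i=d['img'][...,::-1]
    if n=='side': i=cv2.resize(i[150:400,180:440],None,fx=2.3,fy=2.3,interpolation=cv2.INTER_CUBIC)
    cv2.imwrite(f'pics/{n}2.png',i)"
```

```text
t 3.55 j [ 0.909  1.029 -0.024  0.6   -1.82  -2.858] p [557.1 235.3  75.9] w 55.5 F [-0.9  1.1  0.4]
[[-0.07, 0.018, 0.997], [-0.981, 0.18, -0.072], [-0.181, -0.983, 0.005]]
calib [160.6  -0.  564.9   0.  421.8 159.8 297.8] 4.587875952000037e-16 0.03 (-1, -1)
rack tcp [  7.1 206.8  75.9]
dx 0.0788 dy 0.0036 dz -0.0012 wx -0.25 wy 0.09 wz -0.44
ik [ 0.84  1.   -0.2   0.65 -1.69 -2.92] er 0.0 [[315.0, 354.0, 468.0], [417.0, 469.0, 75.0], [572.0, 451.0, 110.0]]
```

View pics/side2.png

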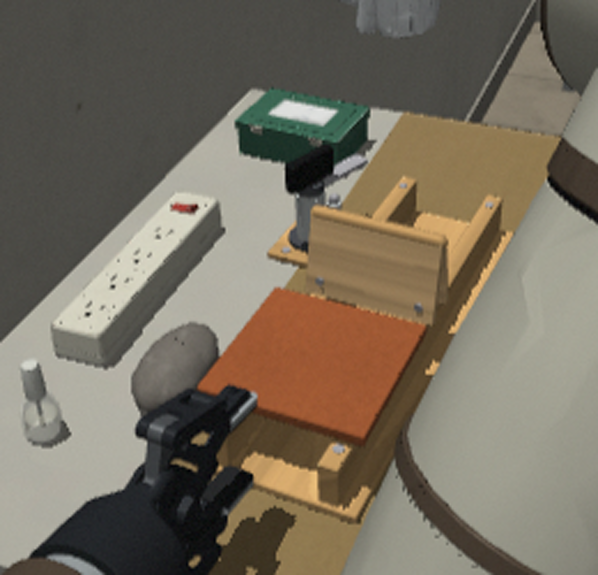

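View pics/wrist2.png

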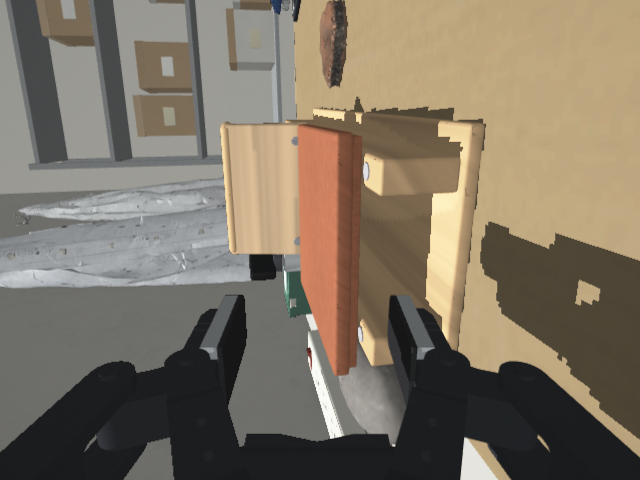

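```bash
cat > pj.py <<'E'
from h import *
from bench import arm
Tc=np.array([[ 2.53485784e-04, -3.08309736e-01,  9.51285994e-01,-1.42966533e+02],[ 9.99999801e-01,  6.28217581e-04, -6.28624170e-05,7.61608348e-01],[-5.78233491e-04,  9.51285820e-01,  3.08309834e-01,-7.89238466e+01]])
def pw(s,P):
    Rt=R.from_quat(s['ee_rot']).as_matrix();Rc=Rt@Tc[:,:3];tc=Rt@Tc[:,3]+s['position']
    c=(np.atleast_2d(P)-tc)@Rc; return np.c_[400.968*c[:,0]/c[:,2]+316.668,400.968*c[:,1]/c[:,2]+232.14]
E
python3 - <<'E'
from pj import *
s=arm.read_state();show(s)
for P in [(-59,168,59),(-59,168,45),(71,168,59),(71,168,45),(-51,188,45),(-35,188,45),(51,188,45),(35,188,45),(-65,190,8)]: print(P,pw(s,r2w(P)).round(),'side zoom',((proj('side',r2w(P))-[180,150])*2.3).round())
E
```

```text
t 3.65 j [ 0.909  1.032 -0.026  0.6   -1.82  -2.858] p [556.5 234.7  74.5] w 55.6 F [ 0.2  0.2 -0.1]
[[-0.071, 0.015, 0.997], [-0.981, 0.178, -0.072], [-0.178, -0.984, 0.002]]
(-59, 168, 59) [[334. 134.]] side zoom [[362. 437.]]
(-59, 168, 45) [[364. 133.]] side zoom [[361. 452.]]
(71, 168, 59) [[331. 379.]] side zoom [[194. 384.]]
(71, 168, 45) [[356. 376.]] side zoom [[195. 399.]]
(-51, 188, 45) [[377. 157.]] side zoom [[339. 469.]]
(-35, 188, 45) [[376. 195.]] side zoom [[317. 462.]]
(51, 188, 45) [[368. 367.]] side zoom [[205. 425.]]
(35, 188, 45) [[369. 339.]] side zoom [[225. 432.]]
(-65, 190, 8) [[467. 121.]] side zoom [[357. 516.]]
```

```bash
python3 -c "
import cv2
a=cv2.imread('pics/wrist2.png')[100:400,200:500];cv2.imwrite('pics/w2z.png',cv2.resize(a,None,fx=2,fy=2,interpolation=cv2.INTER_CUBIC))"
```

```text
(no output)
```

View pics/w2z.png

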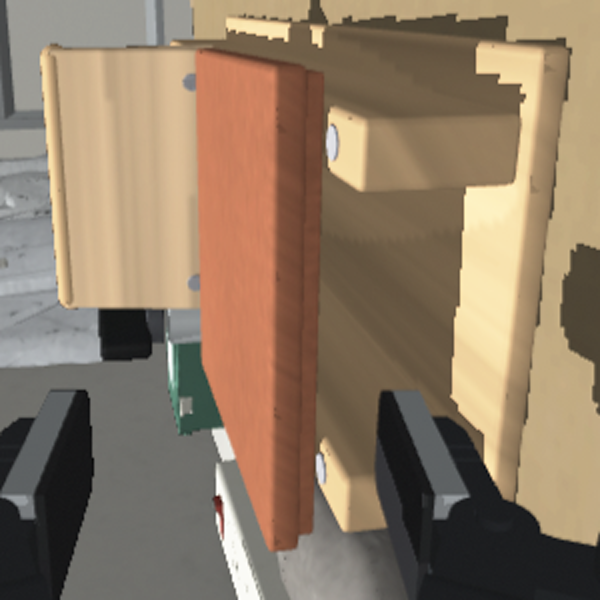

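```bash
python3 mv.py 5 130 57 10
```

```text
t 3.65 j [ 0.909  1.032 -0.026  0.6   -1.82  -2.858] p [556.5 234.7  74.5] w 55.6 F [ 0.2  0.2 -0.1]
[[-0.071, 0.015, 0.997], [-0.981, 0.178, -0.072], [-0.178, -0.984, 0.002]]
calib [160.6  -0.  564.9   0.  421.8 159.8 297.7] 9.465151181911381e-16 0.02 (-1, -1)
rack tcp [  6.5 206.2  74.5]
dx 0.0781 dy 0.0036 dz -0.0016 wx -0.13 wy 0.06 wz -0.27
ik [ 0.85  1.   -0.2   0.65 -1.69 -2.92] er 0.0 [[315.0, 355.0, 467.0], [416.0, 469.0, 74.0], [571.0, 451.0, 109.0]]
```

>>> {"api": "arm_command", "payload": {"rows": [{"dx":0.015,"dy":0.0035,"dz":-0.0015,"wx":0,"wy":0,"wz":-0.3,"gripper":-0.3},{"dx":0.03,"dy":0.0035,"dz":-0.0015,"wx":0,"wy":0,"wz":-0.3,"gripper":-0.3},{"dx":0.045,"dy":0.0035,"dz":-0.0015,"wx":0,"wy":0,"wz":-0.3,"gripper":-0.3},{"dx":0.06,"dy":0.0035,"dz":-0.0015,"wx":0,"wy":0,"wz":-0.3,"gripper":-0.3},{"dx":0.07,"dy":0.0035,"dz":-0.0015,"wx":0,"wy":0,"wz":-0.3,"gripper":-0.3},{"dx":0.078,"dy":0.0035,"dz":-0.0015,"wx":0,"wy":0,"wz":-0.3,"gripper":-0.3},{"dx":0.078,"dy":0.0035,"dz":-0.0015,"wx":0,"wy":0,"wz":-0.3,"gripper":-0.3},{"dx":0.078,"dy":0.0035,"dz":-0.0015,"wx":0,"wy":0,"wz":-0.3,"gripper":-0.3}]}}

```text
clock: 4.45
position: [549.9, 159.3, 57.4]
ee_rot: [-0.434, 0.557, -0.474, 0.526]
contact_force: [0.3, 0.2, 0.4]
gripper_width: 56.1
```

```bash
python3 mv.py 5 130 75 10; python3 -c "
from h import *
from bench import get_image
for n in ['side','wrist']:
    d=get_image(n);i=d['img'][...,::-1]
    if n=='side': i=cv2.resize(i[150:400,180:440],None,fx=2.3,fy=2.3,interpolation=cv2.INTER_CUBIC)
    cv2.imwrite(f'pics/{n}3.png',i)"
```

```text
t 4.45 j [ 0.845  0.996 -0.204  0.648 -1.692 -2.921] p [549.9 159.3  57.4] w 56.1 F [0.3 0.2 0.4]
[[-0.07, 0.016, 0.997], [-0.982, 0.173, -0.072], [-0.174, -0.985, 0.003]]
calib [160.6  -0.  564.9   0.  421.8 159.8 297.7] 4.610852571953288e-16 0.01 (-1, -1)
rack tcp [  5.4 130.6  57.4]
dx -0.0025 dy -0.0174 dz -0.0003 wx -0.17 wy 0.10 wz -0.01
ik [ 0.84  0.97 -0.21  0.65 -1.71 -2.91] er 0.0 [[309.0, 349.0, 480.0], [416.0, 469.0, 90.0], [571.0, 451.0, 127.0]]
```

View pics/side3.png

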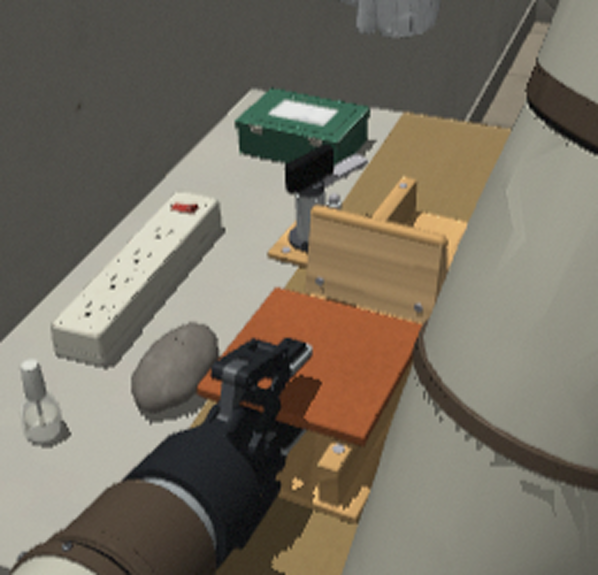

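View pics/wrist3.png

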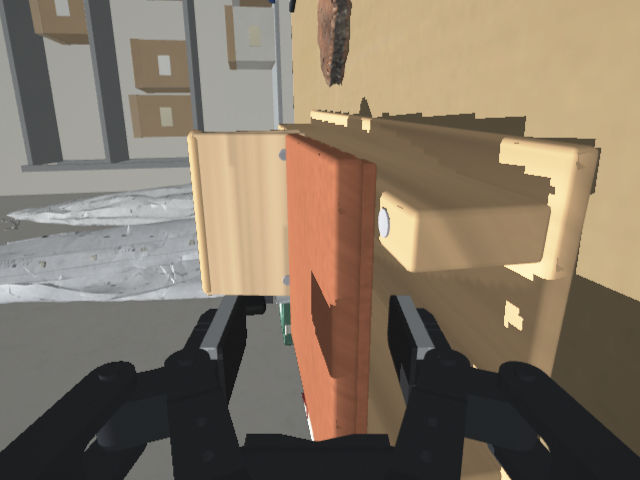

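>>> {"api": "arm_command", "payload": {"rows": [{"dx":-0.0005,"dy":-0.004,"dz":0,"wx":0,"wy":0,"wz":0,"gripper":-0.2},{"dx":-0.001,"dy":-0.008,"dz":0,"wx":0,"wy":0,"wz":0,"gripper":-0.1},{"dx":-0.002,"dy":-0.0128,"dz":0,"wx":0,"wy":0,"wz":0,"gripper":0.05},{"dx":-0.002,"dy":-0.0128,"dz":0,"wx":0,"wy":0,"wz":0,"gripper":0.2},{"dx":-0.002,"dy":-0.0128,"dz":0,"wx":0,"wy":0,"wz":0,"gripper":0.35},{"dx":-0.002,"dy":-0.0128,"dz":0,"wx":0,"wy":0,"wz":0,"gripper":0.5},{"dx":-0.002,"dy":-0.0128,"dz":0,"wx":0,"wy":0,"wz":0,"gripper":0.6},{"dx":-0.002,"dy":-0.0128,"dz":0,"wx":0,"wy":0,"wz":0,"gripper":0.65}]}}

```text
clock: 5.35
position: [549.8, 159.3, 70.0]
ee_rot: [-0.434, 0.557, -0.474, 0.526]
contact_force: [0.1, 1.4, -2.0]
gripper_width: 15.0
```

```bash
python3 mv.py 5 130 70 10; python3 -c "
from h import *
from bench import get_image
for n in ['side','wrist']:
    d=get_image(n);i=d['img'][...,::-1]
    if n=='side': i=cv2.resize(i[150:400,180:440],None,fx=2.3,fy=2.3,interpolation=cv2.INTER_CUBIC)
    cv2.imwrite(f'pics/{n}4.png',i)"
```

```text
t 5.35 j [ 0.845  0.978 -0.208  0.649 -1.704 -2.912] p [549.8 159.3  70. ] w 15.0 F [ 0.1  1.4 -2. ]
[[-0.07, 0.015, 0.997], [-0.982, 0.173, -0.071], [-0.174, -0.985, 0.003]]
calib [160.6  -0.  564.9   0.  421.8 159.8 297.7] 4.901572615095647e-16 0.01 (-1, -1)
rack tcp [  5.2 130.5  70. ]
dx 0.0005 dy -0.0001 dz -0.0002 wx -0.15 wy 0.11 wz -0.01
ik [ 0.84  0.98 -0.21  0.65 -1.7  -2.91] er 0.0 [[311.0, 350.0, 476.0], [416.0, 469.0, 85.0], [571.0, 451.0, 122.0]]
```

View pics/side4.png

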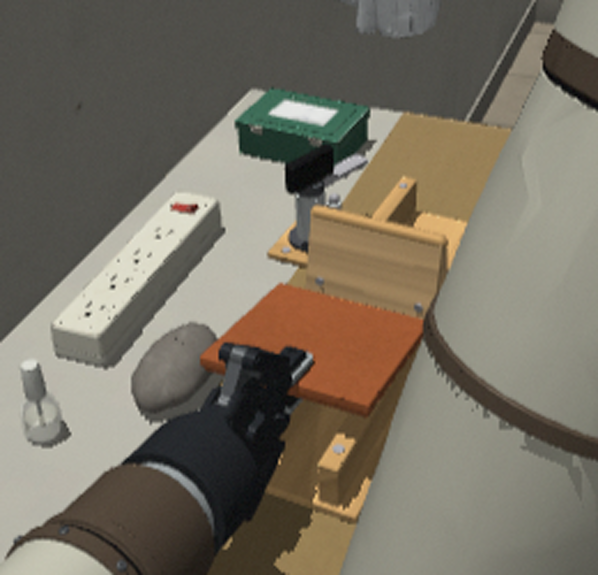

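View pics/wrist4.png

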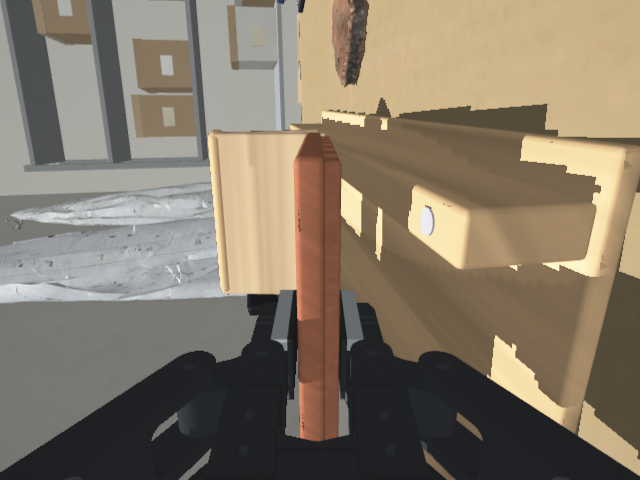

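```bash
cat > rows.py <<'E'
from kin import *
def rows(x,tcps,g,s=None,yo=None):
    "tcps: list of (y,z,pitch); prints 8 rows"
    import json
    s=s or st(); A=R.from_quat(s['ee_rot']);par=calib()[0];q=s['joints'];out=[]
    for i,(y,z,p) in enumerate(tcps):
        M=toolM(p);P=r2w((x,y,z));d=A.inv().apply(P-s['position'])/1000;w=np.degrees((A.inv()*R.from_matrix(M)).as_rotvec())
        q1,e=ik(par,P,M,q);dq=abs(q1-q).max();q=q1
        gg=g[i] if isinstance(g,list) else g
        v=[round(float(t),4) for t in d]+[round(float(t),1) for t in w]+[gg]
        out.append(dict(zip(["dx","dy","dz","wx","wy","wz","gripper"],v)))
        if e>1e-3 or dq>.2 or i==7: print('row',i,'er',round(e,4),'dq',round(dq,2),np.round(q,2))
    print(json.dumps(out))
def E(y,z,phi,D=96):
    a=np.radians(phi);return (y+D*np.cos(a),z+D*np.sin(a),phi)
E
python3 -c "
from rows import *
s=st();show(s)
ph=np.linspace(18,76,8)
rows(5,[E(36-3*i/7,55,p) for i,p in enumerate(ph)],1,s)"
```

```text
t 5.45 j [ 0.845  0.978 -0.208  0.649 -1.704 -2.912] p [549.8 159.3  70. ] w 15.3 F [ 0.4  1.  -1.4]
[[-0.07, 0.015, 0.997], [-0.982, 0.173, -0.071], [-0.174, -0.985, 0.003]]
row 7 er 0.0 dq 0.13 [ 0.55  0.38 -0.34  0.23 -1.01 -2.34]
[{"dx": 0.0006, "dy": -0.015, "dz": -0.0002, "wx": -0.1, "wy": 0.1, "wz": 8.0, "gripper": 1}, {"dx": 0.004, "dy": -0.0286, "dz": -0.0002, "wx": -0.1, "wy": 0.1, "wz": 16.3, "gripper": 1}, {"dx": 0.0092, "dy": -0.0417, "dz": -0.0002, "wx": -0.1, "wy": 0.1, "wz": 24.6, "gripper": 1}, {"dx": 0.0163, "dy": -0.054, "dz": -0.0002, "wx": -0.1, "wy": 0.2, "wz": 32.8, "gripper": 1}, {"dx": 0.0251, "dy": -0.0651, "dz": -0.0001, "wx": -0.1, "wy": 0.2, "wz": 41.1, "gripper": 1}, {"dx": 0.0354, "dy": -0.075, "dz": -0.0001, "wx": -0.1, "wy": 0.2, "wz": 49.4, "gripper": 1}, {"dx": 0.0469, "dy": -0.0833, "dz": -0.0001, "wx": -0.1, "wy": 0.2, "wz": 57.7, "gripper": 1}, {"dx": 0.0596, "dy": -0.0899, "dz": -0.0001, "wx": -0.1, "wy": 0.2, "wz": 66.0, "gripper": 1}]
```

>>> {"api": "arm_command", "payload": {"rows": [{"dx":0,"dy":0,"dz":0,"wx":0,"wy":0,"wz":0,"gripper":1},{"dx":0,"dy":0,"dz":0,"wx":0,"wy":0,"wz":0,"gripper":1},{"dx":0.0006,"dy":-0.015,"dz":0,"wx":-0.1,"wy":0.1,"wz":8.0,"gripper":1},{"dx":0.004,"dy":-0.0286,"dz":0,"wx":-0.1,"wy":0.1,"wz":16.3,"gripper":1},{"dx":0.0092,"dy":-0.0417,"dz":0,"wx":-0.1,"wy":0.1,"wz":24.6,"gripper":1},{"dx":0.0163,"dy":-0.054,"dz":0,"wx":-0.1,"wy":0.2,"wz":32.8,"gripper":1},{"dx":0.0251,"dy":-0.0651,"dz":0,"wx":-0.1,"wy":0.2,"wz":41.1,"gripper":1},{"dx":0.0354,"dy":-0.075,"dz":0,"wx":-0.1,"wy":0.2,"wz":49.4,"gripper":1}]}}

```text
clock: 6.25
position: [545.7, 111.4, 138.4]
ee_rot: [-0.159, 0.689, -0.209, 0.676]
contact_force: [1.0, -0.5, -3.5]
gripper_width: 12.6
```

```bash
python3 -c "
from rows import *
from bench import get_image
s=st();show(s);print(w2r(s['position']))
d=get_image('side');i=d['img'][...,::-1]
i=cv2.resize(i[150:400,180:440],None,fx=2.3,fy=2.3,interpolation=cv2.INTER_CUBIC);cv2.imwrite('pics/side5.png',i)
s=st();show(s)
ph=np.linspace(65,100,5).tolist()+[100,100,100]
rows(5,[E(33-3*min(i,4)/4,55,p) for i,p in enumerate(ph)],1,s)"
```

```text
t 6.25 j [ 0.679  0.484 -0.338  0.413 -1.161 -2.568] p [545.7 111.4 138.4] w 12.6 F [ 1.  -0.5 -3.5]
[[-0.036, 0.063, 0.997], [-0.502, 0.862, -0.073], [-0.864, -0.503, 0.0]]
[  4.72228808  82.51298363 138.4109127 ]
t 6.3 j [ 0.673  0.474 -0.338  0.409 -1.162 -2.566] p [545.2 108.1 142.4] w 13.1 F [-3.  -2.4  2.3]
[[-0.036, 0.071, 0.997], [-0.496, 0.865, -0.079], [-0.868, -0.497, 0.004]]
row 4 er 0.0 dq 0.21 [ 0.28  0.32 -0.25 -0.2  -0.95 -1.81]
row 7 er 0.0 dq 0.0 [ 0.28  0.32 -0.25 -0.2  -0.95 -1.81]
[{"dx": 0.0031, "dy": -0.0046, "dz": 0.0006, "wx": -0.4, "wy": 0.0, "wz": 4.8, "gripper": 1}, {"dx": 0.0058, "dy": -0.0197, "dz": 0.0007, "wx": -0.4, "wy": 0.0, "wz": 13.6, "gripper": 1}, {"dx": 0.0107, "dy": -0.0343, "dz": 0.0008, "wx": -0.4, "wy": 0.1, "wz": 22.3, "gripper": 1}, {"dx": 0.0176, "dy": -0.048, "dz": 0.0009, "wx": -0.4, "wy": 0.1, "wz": 31.1, "gripper": 1}, {"dx": 0.0265, "dy": -0.0606, "dz": 0.001, "wx": -0.4, "wy": 0.1, "wz": 39.8, "gripper": 1}, {"dx": 0.0265, "dy": -0.0606, "dz": 0.001, "wx": -0.4, "wy": 0.1, "wz": 39.8, "gripper": 1}, {"dx": 0.0265, "dy": -0.0606, "dz": 0.001, "wx": -0.4, "wy": 0.1, "wz": 39.8, "gripper": 1}, {"dx": 0.0265, "dy": -0.0606, "dz": 0.001, "wx": -0.4, "wy": 0.1, "wz": 39.8, "gripper": 1}]
```

View pics/side5.png

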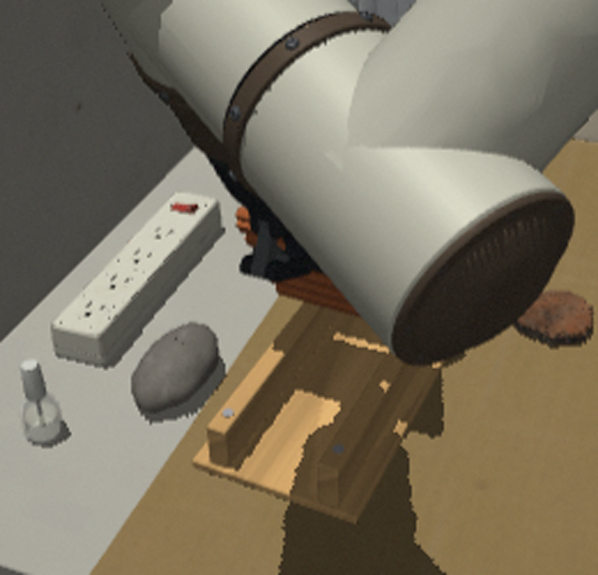

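>>> {"api": "arm_command", "payload": {"rows": [{"dx":0.003,"dy":-0.0046,"dz":0.0006,"wx":-0.2,"wy":0,"wz":4.8,"gripper":1},{"dx":0.0058,"dy":-0.0175,"dz":0.0007,"wx":-0.4,"wy":0,"wz":12,"gripper":1},{"dx":0.01,"dy":-0.03,"dz":0.0008,"wx":-0.4,"wy":0.1,"wz":20,"gripper":1},{"dx":0.0155,"dy":-0.043,"dz":0.0009,"wx":-0.4,"wy":0.1,"wz":28,"gripper":1},{"dx":0.022,"dy":-0.054,"dz":0.001,"wx":-0.4,"wy":0.1,"wz":35.5,"gripper":1},{"dx":0.0265,"dy":-0.0606,"dz":0.001,"wx":-0.4,"wy":0.1,"wz":39.8,"gripper":1},{"dx":0.0265,"dy":-0.0606,"dz":0.001,"wx":-0.4,"wy":0.1,"wz":39.8,"gripper":1},{"dx":0.0265,"dy":-0.0606,"dz":0.001,"wx":-0.4,"wy":0.1,"wz":39.8,"gripper":1}]}}

```text
clock: 7.1
position: [539.9, 41.6, 148.9]
ee_rot: [0.087, 0.703, 0.035, 0.705]
contact_force: [-0.1, -0.1, -3.7]
gripper_width: 13.1
```

```bash
python3 -c "
from rows import *
from bench import get_image
s=st();show(s);print(w2r(s['position']))
for n in ['scene','wrist']:
  d=get_image(n);i=d['img'][...,::-1]
  if n=='scene': i=cv2.resize(i[130:370,200:440],None,fx=2.4,fy=2.4,interpolation=cv2.INTER_CUBIC)
  cv2.imwrite(f'pics/{n}6.png',i)
"
```

```text
t 7.1 j [ 0.278  0.317 -0.255 -0.2   -0.95  -1.811] p [539.9  41.6 148.9] w 13.1 F [-0.1 -0.1 -3.7]
[[0.011, 0.074, 0.997], [0.171, 0.982, -0.074], [-0.985, 0.172, -0.002]]
[  4.02646343  12.42399816 148.88541283]
```

View pics/scene6.png

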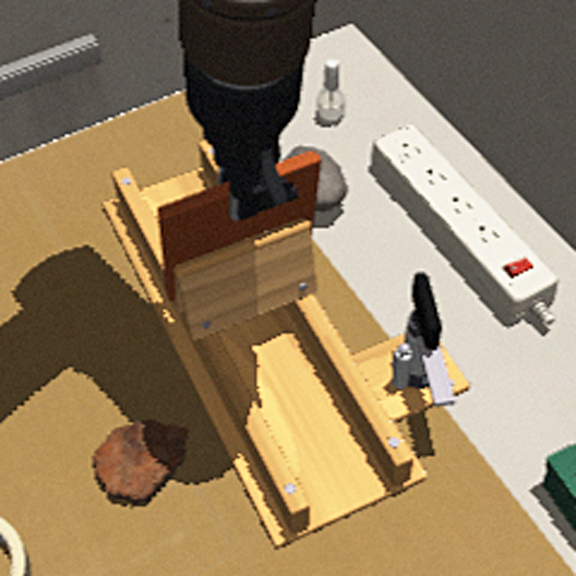

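View pics/wrist6.png

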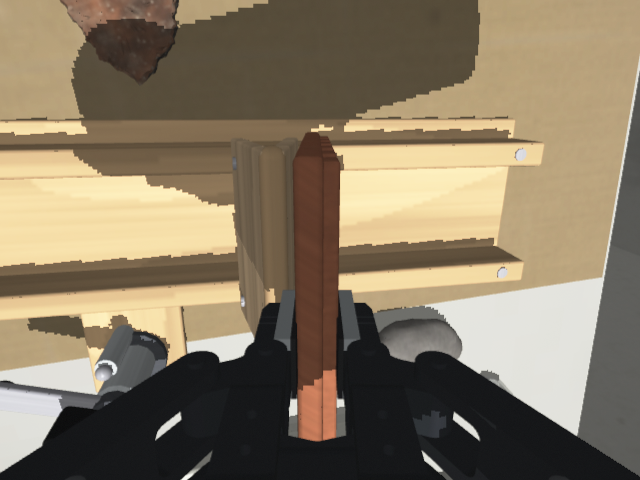

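>>> {"api": "arm_command", "payload": {"rows": [{"dx":0.001,"dy":0,"dz":0,"wx":0,"wy":0,"wz":0,"gripper":1},{"dx":0.002,"dy":0,"dz":0,"wx":0,"wy":0,"wz":0.5,"gripper":1},{"dx":0.003,"dy":-0.001,"dz":0,"wx":0,"wy":0,"wz":1,"gripper":1},{"dx":0.004,"dy":-0.001,"dz":0,"wx":0,"wy":0,"wz":1,"gripper":1},{"dx":0.005,"dy":-0.001,"dz":0,"wx":0,"wy":0,"wz":1,"gripper":1},{"dx":0.006,"dy":-0.001,"dz":0,"wx":0,"wy":0,"wz":1,"gripper":1},{"dx":0.006,"dy":-0.001,"dz":0,"wx":0,"wy":0,"wz":1,"gripper":1},{"dx":0.006,"dy":-0.001,"dz":0,"wx":0,"wy":0,"wz":1,"gripper":1}]}}

```text
clock: 8.0
position: [541.0, 43.0, 145.1]
ee_rot: [0.092, 0.701, 0.042, 0.706]
contact_force: [-1.2, -0.1, 8.7]
gripper_width: 13.0
```

```bash
python3 -c "
from rows import *
s=st();show(s);print(w2r(s['position']))
zs=[50,62,77,92,107,122,137,145]
rows(3,[E(29+i*0.3,z,101,101) for i,z in enumerate(zs)],1,s)"
```

```text
t 8.0 j [ 0.27   0.322 -0.253 -0.222 -0.942 -1.785] p [541.   43.  145.1] w 13.0 F [-1.2 -0.1  8.7]
[[0.014, 0.069, 0.998], [0.189, 0.979, -0.071], [-0.982, 0.189, 0.001]]
[  4.98170189  13.89635032 145.12571535]
row 7 er 0.0 dq 0.02 [ 0.27  0.23 -0.13 -0.2  -1.16 -1.84]
[{"dx": -0.0047, "dy": -0.0033, "dz": -0.002, "wx": 0.1, "wy": 0.0, "wz": 0.1, "gripper": 1}, {"dx": -0.0165, "dy": -0.0008, "dz": -0.002, "wx": 0.1, "wy": 0.0, "wz": 0.1, "gripper": 1}, {"dx": -0.0311, "dy": 0.0024, "dz": -0.002, "wx": 0.1, "wy": 0.0, "wz": 0.1, "gripper": 1}, {"dx": -0.0458, "dy": 0.0055, "dz": -0.0019, "wx": 0.1, "wy": 0.0, "wz": 0.1, "gripper": 1}, {"dx": -0.0605, "dy": 0.0086, "dz": -0.0019, "wx": 0.1, "wy": 0.0, "wz": 0.1, "gripper": 1}, {"dx": -0.0752, "dy": 0.0118, "dz": -0.0019, "wx": 0.1, "wy": 0.0, "wz": 0.1, "gripper": 1}, {"dx": -0.0898, "dy": 0.0149, "dz": -0.0019, "wx": 0.1, "wy": 0.0, "wz": 0.1, "gripper": 1}, {"dx": -0.0976, "dy": 0.0167, "dz": -0.0019, "wx": 0.1, "wy": 0.0, "wz": 0.1, "gripper": 1}]
```

>>> {"api": "arm_command", "payload": {"rows": [{"dx":-0.005,"dy":0.001,"dz":0,"wx":0,"wy":0,"wz":0,"gripper":1},{"dx":-0.0165,"dy":0.003,"dz":0,"wx":0,"wy":0,"wz":0,"gripper":1},{"dx":-0.031,"dy":0.006,"dz":0,"wx":0,"wy":0,"wz":0,"gripper":1},{"dx":-0.046,"dy":0.009,"dz":-0.001,"wx":0,"wy":0,"wz":0,"gripper":1},{"dx":-0.06,"dy":0.012,"dz":-0.002,"wx":0,"wy":0,"wz":0,"gripper":1},{"dx":-0.075,"dy":0.015,"dz":-0.002,"wx":0,"wy":0,"wz":0,"gripper":1},{"dx":-0.09,"dy":0.018,"dz":-0.002,"wx":0,"wy":0,"wz":0,"gripper":1},{"dx":-0.1,"dy":0.018,"dz":-0.002,"wx":0,"wy":0,"wz":0,"gripper":1}]}}

```text
clock: 8.8
position: [539.2, 41.9, 248.2]
ee_rot: [0.092, 0.7, 0.043, 0.707]
contact_force: [0.3, -0.2, -2.5]
gripper_width: 12.9
```

```bash
python3 -c "
from rows import *
s=st();show(s);print(w2r(s['position']))
n=8
rows(1,[E(32-78*i/n,147,101+24*i/n,101) for i in range(1,9)],1,s)"
```

```text
t 8.8 j [ 0.271  0.222 -0.122 -0.194 -1.167 -1.841] p [539.2  41.9 248.2] w 12.9 F [ 0.3 -0.2 -2.5]
[[0.016, 0.069, 0.998], [0.189, 0.979, -0.07], [-0.982, 0.19, 0.003]]
[  3.28215581  12.68692436 248.21475065]
row 7 er 0.0 dq 0.06 [-0.21  0.33  0.01 -0.62 -1.39 -1.27]
[{"dx": 0.0003, "dy": -0.0152, "dz": -0.0023, "wx": 0.2, "wy": 0.1, "wz": 3.1, "gripper": 1}, {"dx": -0.0011, "dy": -0.03, "dz": -0.0024, "wx": 0.2, "wy": 0.1, "wz": 6.1, "gripper": 1}, {"dx": -0.0022, "dy": -0.0449, "dz": -0.0024, "wx": 0.2, "wy": 0.1, "wz": 9.1, "gripper": 1}, {"dx": -0.0031, "dy": -0.0596, "dz": -0.0025, "wx": 0.2, "wy": 0.1, "wz": 12.1, "gripper": 1}, {"dx": -0.0037, "dy": -0.0743, "dz": -0.0025, "wx": 0.2, "wy": 0.1, "wz": 15.1, "gripper": 1}, {"dx": -0.0041, "dy": -0.089, "dz": -0.0025, "wx": 0.2, "wy": 0.1, "wz": 18.1, "gripper": 1}, {"dx": -0.0041, "dy": -0.1035, "dz": -0.0026, "wx": 0.2, "wy": 0.1, "wz": 21.1, "gripper": 1}, {"dx": -0.004, "dy": -0.118, "dz": -0.0026, "wx": 0.2, "wy": 0.1, "wz": 24.1, "gripper": 1}]
```

>>> {"api": "arm_command", "payload": {"rows": [{"dx":0,"dy":-0.015,"dz":-0.002,"wx":0.2,"wy":0.1,"wz":3.1,"gripper":1},{"dx":-0.001,"dy":-0.03,"dz":-0.0024,"wx":0.2,"wy":0.1,"wz":6.1,"gripper":1},{"dx":-0.002,"dy":-0.045,"dz":-0.0024,"wx":0.2,"wy":0.1,"wz":9.1,"gripper":1},{"dx":-0.003,"dy":-0.0596,"dz":-0.0025,"wx":0.2,"wy":0.1,"wz":12.1,"gripper":1},{"dx":-0.0037,"dy":-0.0743,"dz":-0.0025,"wx":0.2,"wy":0.1,"wz":15.1,"gripper":1},{"dx":-0.004,"dy":-0.089,"dz":-0.0025,"wx":0.2,"wy":0.1,"wz":18.1,"gripper":1},{"dx":-0.004,"dy":-0.1035,"dz":-0.0026,"wx":0.2,"wy":0.1,"wz":21.1,"gripper":1},{"dx":-0.004,"dy":-0.118,"dz":-0.0026,"wx":0.2,"wy":0.1,"wz":24.1,"gripper":1}]}}

```text
clock: 9.6
position: [528.5, -75.4, 229.8]
ee_rot: [0.238, 0.666, 0.188, 0.682]
contact_force: [-0.2, 0.1, -3.6]
gripper_width: 12.9
```

```bash
python3 -c "
from rows import *
s=st();show(s);print(w2r(s['position']))
n=8
rows(0,[E(-46-4*i/n,147-62*i/n,125+27*i/n,101) for i in range(1,9)],1,s)"
```

```text
t 9.6 j [-0.215  0.334  0.013 -0.617 -1.388 -1.27 ] p [528.5 -75.4 229.8] w 12.9 F [-0.2  0.1 -3.6]
[[0.043, 0.059, 0.997], [0.573, 0.816, -0.073], [-0.818, 0.575, 0.001]]
[   1.16158717 -105.12505595  229.75267686]
row 7 er 0.0 dq 0.05 [-0.48  0.64  0.06 -0.94 -1.61 -0.87]
[{"dx": 0.0069, "dy": -0.0098, "dz": -0.0012, "wx": 0.0, "wy": 0.0, "wz": 3.3, "gripper": 1}, {"dx": 0.0135, "dy": -0.0206, "dz": -0.0012, "wx": 0.0, "wy": 0.0, "wz": 6.7, "gripper": 1}, {"dx": 0.0204, "dy": -0.0314, "dz": -0.0012, "wx": 0.0, "wy": 0.0, "wz": 10.0, "gripper": 1}, {"dx": 0.0277, "dy": -0.0421, "dz": -0.0012, "wx": 0.0, "wy": 0.0, "wz": 13.4, "gripper": 1}, {"dx": 0.0353, "dy": -0.0527, "dz": -0.0012, "wx": 0.0, "wy": 0.0, "wz": 16.8, "gripper": 1}, {"dx": 0.0432, "dy": -0.0632, "dz": -0.0012, "wx": 0.0, "wy": 0.0, "wz": 20.2, "gripper": 1}, {"dx": 0.0515, "dy": -0.0736, "dz": -0.0012, "wx": 0.0, "wy": 0.0, "wz": 23.5, "gripper": 1}, {"dx": 0.0601, "dy": -0.0838, "dz": -0.0012, "wx": 0.0, "wy": 0.0, "wz": 26.9, "gripper": 1}]
```

>>> {"api": "arm_command", "payload": {"rows": [{"dx":0.007,"dy":-0.01,"dz":-0.0012,"wx":0,"wy":0,"wz":3.3,"gripper":1},{"dx":0.0135,"dy":-0.0206,"dz":-0.0012,"wx":0,"wy":0,"wz":6.7,"gripper":1},{"dx":0.0204,"dy":-0.0314,"dz":-0.0012,"wx":0,"wy":0,"wz":10,"gripper":1},{"dx":0.0277,"dy":-0.0421,"dz":-0.0012,"wx":0,"wy":0,"wz":13.4,"gripper":1},{"dx":0.0353,"dy":-0.0527,"dz":-0.0012,"wx":0,"wy":0,"wz":16.8,"gripper":1},{"dx":0.0432,"dy":-0.0632,"dz":-0.0012,"wx":0,"wy":0,"wz":20.2,"gripper":1},{"dx":0.0515,"dy":-0.0736,"dz":-0.0012,"wx":0,"wy":0,"wz":23.5,"gripper":1},{"dx":0.06,"dy":-0.084,"dz":-0.0012,"wx":0,"wy":0,"wz":27,"gripper":1}]}}

```text
clock: 10.4
position: [525.3, -110.8, 131.5]
ee_rot: [0.386, 0.591, 0.342, 0.62]
contact_force: [0.2, -0.5, -1.9]
gripper_width: 12.8
```

```bash
python3 -c "
from rows import *
from bench import get_image
s=st();show(s);print(w2r(s['position']))
for n in ['side','wrist']:
  d=get_image(n);i=d['img'][...,::-1]
  if n=='side': i=cv2.resize(i[130:370,200:440],None,fx=2.4,fy=2.4,interpolation=cv2.INTER_CUBIC)
  cv2.imwrite(f'pics/{n}7.png',i)
n=8
s=st();show(s)
rows(0,[E(-50+10*i/n,85-25*i/n,152+18*i/n,101) for i in range(1,9)],1,s)"
```

```text
t 10.4 j [-0.486  0.647  0.064 -0.945 -1.607 -0.87 ] p [ 525.3 -110.8  131.5] w 12.8 F [ 0.2 -0.5 -1.9]
[[0.066, 0.033, 0.997], [0.881, 0.468, -0.074], [-0.469, 0.883, 0.002]]
[   0.56445031 -140.66011098  131.45897937]
t 10.5 j [-0.487  0.651  0.061 -0.944 -1.606 -0.872] p [ 523.9 -111.1  128.3] w 12.7 F [-0.7  1.3 -3.8]
[[0.065, 0.041, 0.997], [0.882, 0.466, -0.076], [-0.468, 0.884, -0.006]]
row 7 er 0.0 dq 0.03 [-0.56  0.87  0.11 -1.1  -1.79 -0.71]
[{"dx": 0.0023, "dy": -0.0017, "dz": 0.0008, "wx": -0.4, "wy": 0.0, "wz": 2.1, "gripper": 1}, {"dx": 0.0051, "dy": -0.0078, "dz": 0.0009, "wx": -0.4, "wy": 0.0, "wz": 4.4, "gripper": 1}, {"dx": 0.0081, "dy": -0.0139, "dz": 0.0009, "wx": -0.4, "wy": 0.0, "wz": 6.6, "gripper": 1}, {"dx": 0.0112, "dy": -0.02, "dz": 0.0009, "wx": -0.4, "wy": 0.0, "wz": 8.9, "gripper": 1}, {"dx": 0.0144, "dy": -0.0261, "dz": 0.001, "wx": -0.4, "wy": 0.0, "wz": 11.1, "gripper": 1}, {"dx": 0.0178, "dy": -0.0322, "dz": 0.001, "wx": -0.4, "wy": 0.1, "wz": 13.4, "gripper": 1}, {"dx": 0.0214, "dy": -0.0382, "dz": 0.0011, "wx": -0.4, "wy": 0.1, "wz": 15.6, "gripper": 1}, {"dx": 0.0251, "dy": -0.0442, "dz": 0.0011, "wx": -0.4, "wy": 0.1, "wz": 17.9, "gripper": 1}]
```

View pics/side7.png

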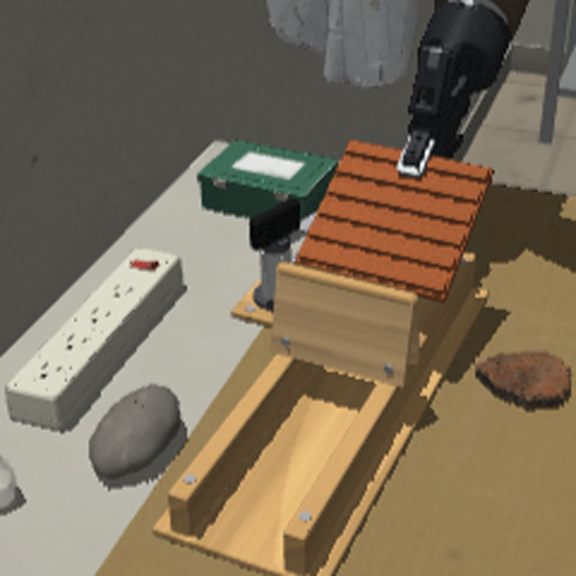

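View pics/wrist7.png

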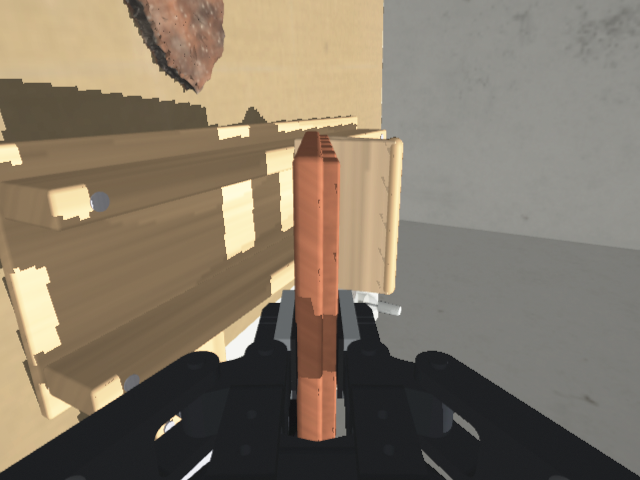

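>>> {"api": "arm_command", "payload": {"rows": [{"dx":0.0023,"dy":-0.0017,"dz":0.0005,"wx":-0.2,"wy":0,"wz":2.1,"gripper":1},{"dx":0.005,"dy":-0.0078,"dz":0.0009,"wx":-0.4,"wy":0,"wz":4.4,"gripper":1},{"dx":0.008,"dy":-0.0139,"dz":0.0009,"wx":-0.4,"wy":0,"wz":6.6,"gripper":1},{"dx":0.011,"dy":-0.02,"dz":0.0009,"wx":-0.4,"wy":0,"wz":8.9,"gripper":1},{"dx":0.0144,"dy":-0.026,"dz":0.001,"wx":-0.4,"wy":0,"wz":11.1,"gripper":1},{"dx":0.0178,"dy":-0.032,"dz":0.001,"wx":-0.4,"wy":0.1,"wz":13.4,"gripper":1},{"dx":0.0214,"dy":-0.038,"dz":0.001,"wx":-0.4,"wy":0.1,"wz":15.6,"gripper":1},{"dx":0.025,"dy":-0.044,"dz":0.001,"wx":-0.4,"wy":0.1,"wz":17.9,"gripper":1}]}}

```text
clock: 11.3
position: [524.8, -109.7, 77.0]
ee_rot: [0.475, 0.524, 0.435, 0.557]
contact_force: [-0.0, 1.1, -2.2]
gripper_width: 13.1
```

```bash
python3 -c "
from rows import *
from bench import get_image
s=st();show(s);print(w2r(s['position']))
for n in ['side','wrist']:
  d=get_image(n);i=d['img'][...,::-1]
  if n=='side': i=cv2.resize(i[130:370,200:440],None,fx=2.4,fy=2.4,interpolation=cv2.INTER_CUBIC)
  cv2.imwrite(f'pics/{n}8.png',i)
"
```

```text
t 11.3 j [-0.561  0.876  0.113 -1.1   -1.789 -0.712] p [ 524.8 -109.7   77. ] w 13.1 F [-0.   1.1 -2.2]
[[0.072, 0.012, 0.997], [0.983, 0.17, -0.073], [-0.17, 0.985, -0.0]]
[ 7.81836097e-03 -1.39524596e+02  7.69736518e+01]
```

View pics/side8.png

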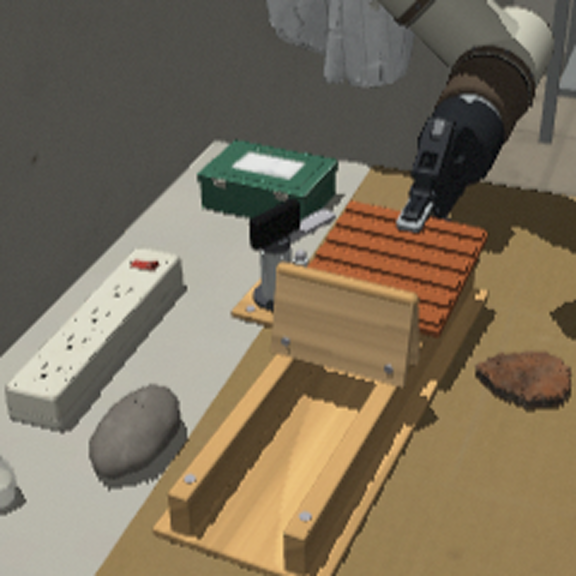

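View pics/wrist8.png

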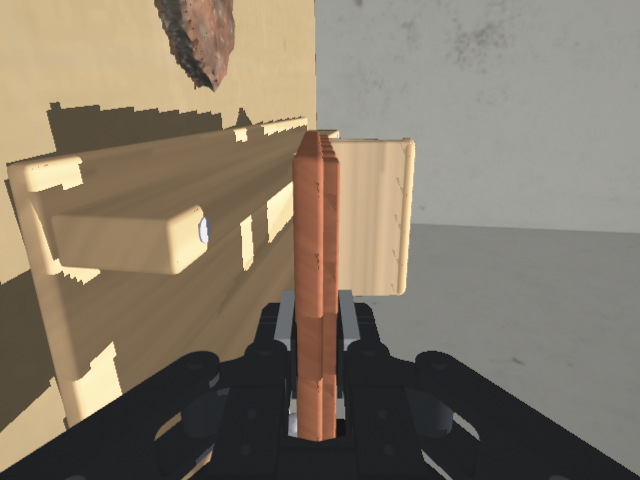

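```bash
python3 -c "
from rows import *
s=st();show(s)
n=6
rows(0,[E(-40,60-6*min(i,n)/n,170+5*min(i,n)/n,101) for i in range(1,9)],1,s)"
```

```text
t 11.4 j [-0.562  0.879  0.111 -1.099 -1.788 -0.713] p [ 524.  -109.5   75.2] w 13.1 F [ 0.   0.3 -2.5]
[[0.072, 0.017, 0.997], [0.983, 0.169, -0.074], [-0.17, 0.985, -0.005]]
row 7 er 0.0 dq 0.0 [-0.58  0.94  0.13 -1.13 -1.84 -0.68]
[{"dx": -0.0003, "dy": -0.0001, "dz": 0.0008, "wx": -0.3, "wy": -0.0, "wz": 0.6, "gripper": 1}, {"dx": -0.0001, "dy": -0.0026, "dz": 0.0008, "wx": -0.3, "wy": -0.0, "wz": 1.4, "gripper": 1}, {"dx": 0.0001, "dy": -0.005, "dz": 0.0008, "wx": -0.3, "wy": -0.0, "wz": 2.3, "gripper": 1}, {"dx": 0.0004, "dy": -0.0075, "dz": 0.0009, "wx": -0.3, "wy": -0.0, "wz": 3.1, "gripper": 1}, {"dx": 0.0006, "dy": -0.0099, "dz": 0.0009, "wx": -0.3, "wy": -0.0, "wz": 3.9, "gripper": 1}, {"dx": 0.0009, "dy": -0.0124, "dz": 0.0009, "wx": -0.3, "wy": 0.0, "wz": 4.8, "gripper": 1}, {"dx": 0.0009, "dy": -0.0124, "dz": 0.0009, "wx": -0.3, "wy": 0.0, "wz": 4.8, "gripper": 1}, {"dx": 0.0009, "dy": -0.0124, "dz": 0.0009, "wx": -0.3, "wy": 0.0, "wz": 4.8, "gripper": 1}]
```

>>> {"api": "arm_command", "payload": {"rows": [{"dx":0,"dy":0,"dz":0.0004,"wx":-0.3,"wy":0,"wz":0.6,"gripper":1},{"dx":0,"dy":-0.0026,"dz":0.0008,"wx":-0.3,"wy":0,"wz":1.4,"gripper":1},{"dx":0,"dy":-0.005,"dz":0.0008,"wx":-0.3,"wy":0,"wz":2.3,"gripper":1},{"dx":0.0004,"dy":-0.0075,"dz":0.0009,"wx":-0.3,"wy":0,"wz":3.1,"gripper":1},{"dx":0.0006,"dy":-0.01,"dz":0.0009,"wx":-0.3,"wy":0,"wz":3.9,"gripper":1},{"dx":0.0009,"dy":-0.0124,"dz":0.0009,"wx":-0.3,"wy":0,"wz":4.8,"gripper":1},{"dx":0.0009,"dy":-0.0124,"dz":0.0009,"wx":-0.3,"wy":0,"wz":4.8,"gripper":1},{"dx":0.0009,"dy":-0.0124,"dz":0.0009,"wx":-0.3,"wy":0,"wz":4.8,"gripper":1}]}}

```text
clock: 12.2
position: [524.7, -110.8, 62.6]
ee_rot: [0.497, 0.503, 0.459, 0.538]
contact_force: [-0.4, 0.2, -3.9]
gripper_width: 12.6
```

```bash
python3 -c "
from rows import *
s=st();show(s);print(w2r(s['position']))"
```

```text
t 12.2 j [-0.575  0.941  0.133 -1.135 -1.843 -0.68 ] p [ 524.7 -110.8   62.6] w 12.6 F [-0.4  0.2 -3.9]
[[0.073, 0.006, 0.997], [0.994, 0.086, -0.073], [-0.087, 0.996, -0.0]]
[-2.69309213e-03 -1.40633221e+02  6.25656308e+01]
```

>>> {"api": "arm_command", "payload": {"rows": [{"dx":0,"dy":-0.001,"dz":0,"wx":0,"wy":0,"wz":0,"gripper":1},{"dx":0,"dy":-0.002,"dz":0,"wx":0,"wy":0,"wz":0,"gripper":1},{"dx":0,"dy":-0.003,"dz":0,"wx":0,"wy":0,"wz":0,"gripper":1},{"dx":0,"dy":-0.003,"dz":0,"wx":0,"wy":0,"wz":0,"gripper":0.66},{"dx":0,"dy":-0.003,"dz":0,"wx":0,"wy":0,"wz":0,"gripper":0.6},{"dx":0,"dy":-0.003,"dz":0,"wx":0,"wy":0,"wz":0,"gripper":0.52},{"dx":0,"dy":-0.003,"dz":0,"wx":0,"wy":0,"wz":0,"gripper":0.44},{"dx":0,"dy":-0.003,"dz":0,"wx":0,"wy":0,"wz":0,"gripper":0.36}]}}

```text
clock: 13.0
position: [524.7, -110.9, 59.6]
ee_rot: [0.497, 0.503, 0.459, 0.538]
contact_force: [-0.1, 1.6, -1.2]
gripper_width: 27.5
```

```bash
python3 -c "
from rows import *
from bench import get_image
s=st();show(s);print(w2r(s['position']))
for n in ['wrist']:
  d=get_image(n);i=d['img'][...,::-1]
  cv2.imwrite(f'pics/{n}9.png',i)
"
```

```text
t 13.0 j [-0.575  0.946  0.134 -1.134 -1.842 -0.677] p [ 524.7 -110.9   59.6] w 27.5 F [-0.1  1.6 -1.2]
[[0.072, 0.006, 0.997], [0.994, 0.086, -0.073], [-0.086, 0.996, -0.0]]
[-4.22714147e-02 -1.40763732e+02  5.96410831e+01]
```

View pics/wrist9.png

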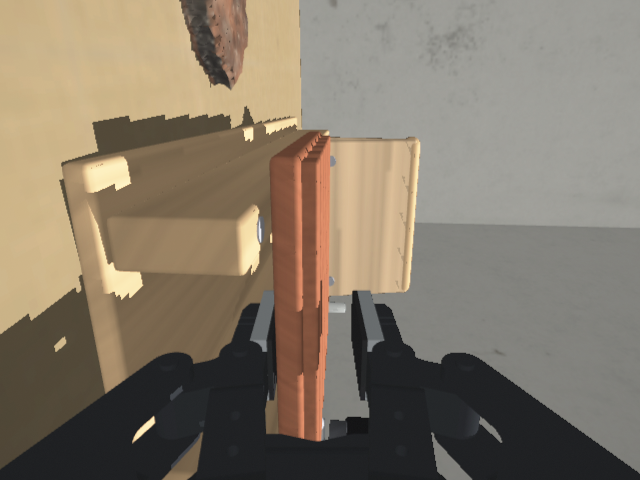

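>>> {"api": "arm_command", "payload": {"rows": [{"dx":0,"dy":0,"dz":0,"wx":0,"wy":0,"wz":0,"gripper":0.3},{"dx":0,"dy":0,"dz":0,"wx":0,"wy":0,"wz":0,"gripper":0.24},{"dx":0,"dy":0,"dz":0,"wx":0,"wy":0,"wz":0,"gripper":0.18},{"dx":0,"dy":0,"dz":0,"wx":0,"wy":0,"wz":0,"gripper":0.1},{"dx":0,"dy":0,"dz":0,"wx":0,"wy":0,"wz":0,"gripper":0.0},{"dx":0,"dy":-0.001,"dz":0,"wx":0,"wy":0,"wz":0,"gripper":-0.1},{"dx":0,"dy":-0.001,"dz":0,"wx":0,"wy":0,"wz":0,"gripper":-0.1},{"dx":0,"dy":-0.001,"dz":0,"wx":0,"wy":0,"wz":0,"gripper":-0.1}]}}

```text
clock: 13.85
position: [524.7, -111.0, 59.5]
ee_rot: [0.496, 0.503, 0.459, 0.538]
contact_force: [0.1, 0.9, 5.8]
gripper_width: 46.9
```

```bash
python3 -c "
from rows import *
from bench import get_image
s=st();show(s);print(w2r(s['position']))
for n in ['wrist']:
  d=get_image(n);i=d['img'][...,::-1]
  cv2.imwrite(f'pics/{n}10.png',i)
rows(0,[(-148-11*i,57.5,175) for i in range(8)],-0.1,s)
"
```

```text
t 13.85 j [-0.575  0.947  0.135 -1.134 -1.843 -0.675] p [ 524.7 -111.    59.5] w 46.9 F [0.1 0.9 5.8]
[[0.072, 0.005, 0.997], [0.994, 0.085, -0.072], [-0.085, 0.996, 0.001]]
[-4.41808038e-02 -1.40834347e+02  5.94986147e+01]
row 7 er 0.0 dq 0.02 [-0.67  0.99  0.27 -1.08 -1.94 -0.72]
[{"dx": -0.007, "dy": -0.0026, "dz": 0.0, "wx": 0.1, "wy": -0.0, "wz": -0.1, "gripper": -0.1}, {"dx": -0.0179, "dy": -0.0035, "dz": 0.0, "wx": 0.1, "wy": -0.0, "wz": -0.1, "gripper": -0.1}, {"dx": -0.0289, "dy": -0.0045, "dz": 0.0, "wx": 0.1, "wy": -0.0, "wz": -0.1, "gripper": -0.1}, {"dx": -0.0398, "dy": -0.0054, "dz": 0.0, "wx": 0.1, "wy": -0.0, "wz": -0.1, "gripper": -0.1}, {"dx": -0.0508, "dy": -0.0064, "dz": -0.0, "wx": 0.1, "wy": -0.0, "wz": -0.1, "gripper": -0.1}, {"dx": -0.0618, "dy": -0.0073, "dz": -0.0, "wx": 0.1, "wy": -0.0, "wz": -0.1, "gripper": -0.1}, {"dx": -0.0727, "dy": -0.0082, "dz": -0.0, "wx": 0.1, "wy": -0.0, "wz": -0.1, "gripper": -0.1}, {"dx": -0.0837, "dy": -0.0092, "dz": -0.0, "wx": 0.1, "wy": -0.0, "wz": -0.1, "gripper": -0.1}]
```

View pics/wrist10.png

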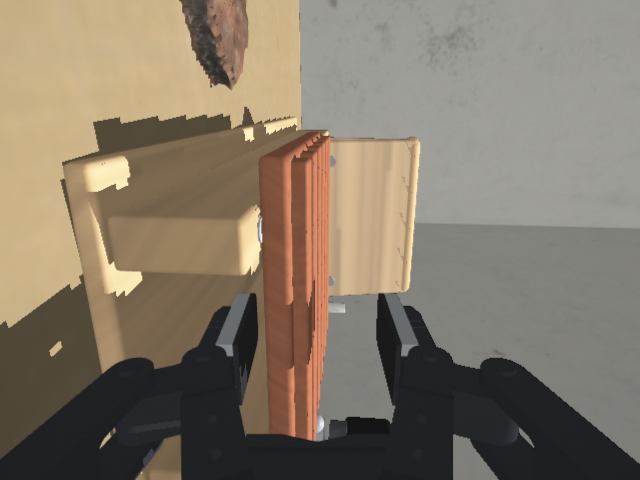

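>>> {"api": "arm_command", "payload": {"rows": [{"dx":0,"dy":0.0015,"dz":0,"wx":0,"wy":0,"wz":0,"gripper":-0.1},{"dx":-0.005,"dy":0.0015,"dz":0,"wx":0,"wy":0,"wz":0,"gripper":-0.1},{"dx":-0.018,"dy":0.0005,"dz":0,"wx":0,"wy":0,"wz":0,"gripper":-0.1},{"dx":-0.032,"dy":-0.0005,"dz":0,"wx":0,"wy":0,"wz":0,"gripper":-0.1},{"dx":-0.046,"dy":-0.0015,"dz":0,"wx":0,"wy":0,"wz":0,"gripper":-0.1},{"dx":-0.06,"dy":-0.0025,"dz":0,"wx":0,"wy":0,"wz":0,"gripper":-0.1},{"dx":-0.075,"dy":-0.0025,"dz":0,"wx":0,"wy":0,"wz":0,"gripper":-0.1},{"dx":-0.09,"dy":-0.0025,"dz":0,"wx":0,"wy":0,"wz":0,"gripper":-0.1}]}}

```text
clock: 14.7
position: [518.0, -202.2, 64.6]
ee_rot: [0.497, 0.503, 0.459, 0.538]
contact_force: [1.0, 0.2, -0.4]
gripper_width: 47.2
```

```bash
python3 -c "
from rows import *
from bench import get_image
s=st();show(s);print(w2r(s['position']))
for n in ['side','scene']:
  d=get_image(n);i=d['img'][...,::-1];cv2.imwrite(f'pics/{n}11f.png',i)
  i=cv2.resize(i[130:370,200:440],None,fx=2.4,fy=2.4,interpolation=cv2.INTER_CUBIC)
  cv2.imwrite(f'pics/{n}11.png',i)
"
```

```text
t 14.7 j [-0.68   0.987  0.277 -1.082 -1.956 -0.736] p [ 518.  -202.2   64.6] w 47.2 F [ 1.   0.2 -0.4]
[[0.072, 0.006, 0.997], [0.994, 0.085, -0.073], [-0.085, 0.996, 0.001]]
[-7.57222946e-02 -2.32289823e+02  6.46459340e+01]
```

View pics/side11.png

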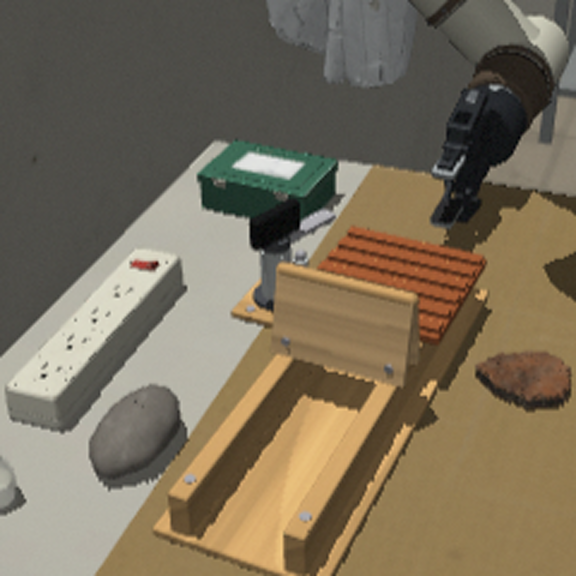

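View pics/scene11.png

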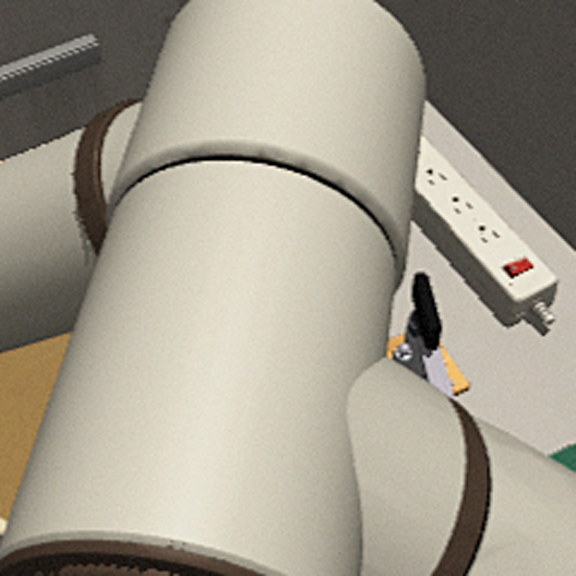

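```bash
python3 -c "
from rows import *
s=st();par=calib()[0];q=s['joints']
for (P,p,yo) in [((20,-240,150),140,0),((50,-220,230),110,0),((100,-140,230),90,0),((108,-100,200),90,25),((108,-100,200),90,50),((108,-100,200),90,75),((108,-100,76),90,75),((108,-100,76),90,40),((108,-100,76),90,0),((108,-100,76),90,-5)]:
    q,e=ik(par,r2w(P),toolM(p,RK[2]+np.radians(yo)),q);print(P,p,yo,np.round(q,2),round(e,4))
rows(0,[(-235-5*i/8,65+75*i/8,175-45*i/8) for i in range(1,9)],0.0,s)
"
```

```text
(20, -240, 150) 140 0 [-0.53  0.63  0.2  -0.76 -1.61 -0.96] 0.0
(50, -220, 230) 110 0 [-0.25  0.41  0.13 -0.35 -1.37 -1.31] 0.0
(100, -140, 230) 90 0 [ 0.07  0.4   0.03 -0.   -1.2  -1.71] 0.0
(108, -100, 200) 90 25 [ 0.13  0.43  0.    0.   -1.14 -1.34] 0.0
(108, -100, 200) 90 50 [ 0.13  0.43  0.   -0.   -1.14 -0.9 ] 0.0
(108, -100, 200) 90 75 [ 0.13  0.43  0.   -0.   -1.14 -0.46] 0.0
(108, -100, 76) 90 75 [ 0.13  0.55 -0.14 -0.   -0.88 -0.46] 0.0
(108, -100, 76) 90 40 [ 0.13  0.55 -0.14 -0.   -0.88 -1.08] 0.0
(108, -100, 76) 90 0 [ 0.13  0.55 -0.14 -0.   -0.88 -1.77] 0.0
(108, -100, 76) 90 -5 [ 0.13  0.55 -0.14 -0.   -0.88 -1.86] 0.0
row 7 er 0.0 dq 0.07 [-0.47  0.55  0.09 -0.64 -1.45 -0.98]
[{"dx": -0.0032, "dy": 0.0095, "dz": -0.0, "wx": 0.1, "wy": 0.1, "wz": -5.6, "gripper": 0.0}, {"dx": -0.0047, "dy": 0.0188, "dz": -0.0, "wx": 0.1, "wy": 0.1, "wz": -11.3, "gripper": 0.0}, {"dx": -0.0061, "dy": 0.0281, "dz": 0.0, "wx": 0.1, "wy": 0.1, "wz": -16.9, "gripper": 0.0}, {"dx": -0.0075, "dy": 0.0374, "dz": 0.0, "wx": 0.1, "wy": 0.1, "wz": -22.5, "gripper": 0.0}, {"dx": -0.009, "dy": 0.0467, "dz": 0.0, "wx": 0.1, "wy": 0.1, "wz": -28.1, "gripper": 0.0}, {"dx": -0.0104, "dy": 0.0559, "dz": 0.0001, "wx": 0.1, "wy": 0.1, "wz": -33.8, "gripper": 0.0}, {"dx": -0.0118, "dy": 0.0652, "dz": 0.0001, "wx": 0.1, "wy": 0.1, "wz": -39.4, "gripper": 0.0}, {"dx": -0.0133, "dy": 0.0745, "dz": 0.0001, "wx": 0.1, "wy": 0.1, "wz": -45.0, "gripper": 0.0}]
```

>>> {"api": "arm_command", "payload": {"rows": [{"dx":-0.01,"dy":0.02,"dz":0,"wx":0,"wy":0,"wz":-5,"gripper":-0.1},{"dx":-0.012,"dy":0.05,"dz":0,"wx":0,"wy":0,"wz":-12,"gripper":-0.1},{"dx":-0.014,"dy":0.08,"dz":0.01,"wx":0,"wy":0,"wz":-20,"gripper":-0.1},{"dx":-0.014,"dy":0.11,"dz":0.02,"wx":0,"wy":0,"wz":-28,"gripper":-0.1},{"dx":-0.005,"dy":0.14,"dz":0.03,"wx":0,"wy":0,"wz":-36,"gripper":-0.1},{"dx":0.0,"dy":0.165,"dz":0.04,"wx":0,"wy":0,"wz":-44,"gripper":-0.1},{"dx":0.01,"dy":0.18,"dz":0.05,"wx":0,"wy":0,"wz":-52,"gripper":-0.1},{"dx":0.02,"dy":0.19,"dz":0.06,"wx":0,"wy":0,"wz":-60,"gripper":-0.1}]}}

```text
clock: 15.6
position: [581.1, -170.9, 255.7]
ee_rot: [0.176, 0.682, 0.126, 0.699]
contact_force: [0.0, -0.8, -1.3]
gripper_width: 47.0
```

```bash
python3 mv.py 95 -110 240 90 20
```

```text
t 15.6 j [-0.249  0.411  0.203 -0.429 -1.446 -1.323] p [ 581.1 -170.9  255.7] w 47.0 F [ 0.  -0.8 -1.3]
[[0.038, 0.064, 0.997], [0.416, 0.906, -0.074], [-0.909, 0.417, 0.008]]
calib [160.6  -0.  564.9  -0.  421.8 159.8 297.7] 7.056737462006057e-16 0.0 (-1, -1)
rack tcp [  60.6 -196.5  255.7]
dx 0.0507 dy 0.0719 dz 0.0341 wx -19.67 wy 4.77 wz -24.34
ik [ 0.12  0.38  0.03 -0.   -1.22 -1.41] er 0.0 [[210.0, 25.0, 684.0], [603.0, 72.0, 538.0], [622.0, -87.0, 538.0]]
```

>>> {"api": "arm_command", "payload": {"rows": [{"dx":0.012,"dy":0.018,"dz":0.008,"wx":-5,"wy":1.2,"wz":-6,"gripper":-0.1},{"dx":0.025,"dy":0.036,"dz":0.017,"wx":-10,"wy":2.4,"wz":-12,"gripper":-0.1},{"dx":0.038,"dy":0.054,"dz":0.025,"wx":-15,"wy":3.6,"wz":-18,"gripper":-0.1},{"dx":0.051,"dy":0.072,"dz":0.034,"wx":-19.7,"wy":4.8,"wz":-24.3,"gripper":-0.1},{"dx":0.051,"dy":0.072,"dz":0.034,"wx":-19.7,"wy":4.8,"wz":-24.3,"gripper":-0.1},{"dx":0.051,"dy":0.072,"dz":0.034,"wx":-19.7,"wy":4.8,"wz":-24.3,"gripper":-0.1},{"dx":0.051,"dy":0.072,"dz":0.034,"wx":-19.7,"wy":4.8,"wz":-24.3,"gripper":-0.1},{"dx":0.051,"dy":0.072,"dz":0.034,"wx":-19.7,"wy":4.8,"wz":-24.3,"gripper":-0.1}]}}

```text
clock: 16.4
position: [621.5, -88.3, 240.1]
ee_rot: [-0.096, 0.7, 0.097, 0.701]
contact_force: [-0.0, 0.1, 0.8]
gripper_width: 46.9
```

```bash
python3 - <<'E'
from pj import *
from bench import get_image
s=st();show(s);print(w2r(s['position']).round(1))
pickle.dump((s['position'],s['ee_rot']),open('w12.pkl','wb'))
d=get_image('wrist');cv2.imwrite('pics/wrist12.png',d['img'][...,::-1])
a=np.radians(255);u=np.array([np.cos(a),np.sin(a),0])
for n,P in [('axis top',(108,-100,101)),('bar end+',np.array([108,-100,101])+28*u),('bar end-',np.array([108,-100,101])-28*u),('arm tip',np.array([108,-100,69])+72*u),('tile ++',(65,-40,59)),('tile +-',(65,-170,59)),('tile -+',(-65,-40,59)),('tile --',(-65,-170,59)),('rail',(-51,-188,45)),('rail+',(51,-188,45))]: print(n,pw(s,r2w(P)).round())
from bench import models
for q in ['holddown_grip','tile']:
    r=models.cut_out('wrist',q);print(q,[(x['conf'],x['extent']) for x in r[:2]])
E
```

```text
t 16.4 j [ 1.160e-01  3.840e-01  2.900e-02 -1.000e-03 -1.216e+00 -1.412e+00] p [621.5 -88.3 240.1] w 46.9 F [-0.   0.1  0.8]
[[0.0, -0.271, 0.963], [0.001, 0.963, 0.271], [-1.0, 0.001, 0.0]]
[  94.8 -111.1  240.1]
axis top [[324. 237.]]
bar end+ [[292. 216.]]
bar end- [[354. 257.]]
arm tip [[248. 174.]]
tile ++ [[409. 198.]]
tile +- [[258. 143.]]
tile -+ [[481.  34.]]
tile -- [[314. -36.]]
rail [[285. -18.]]
rail+ [[245. 117.]]
holddown_grip [(0.63, [245.2, 161.5, 357.1, 261.3])]
tile [(0.92, [260.2, 1.5, 476.3, 200.1])]
```

View pics/wrist12.png

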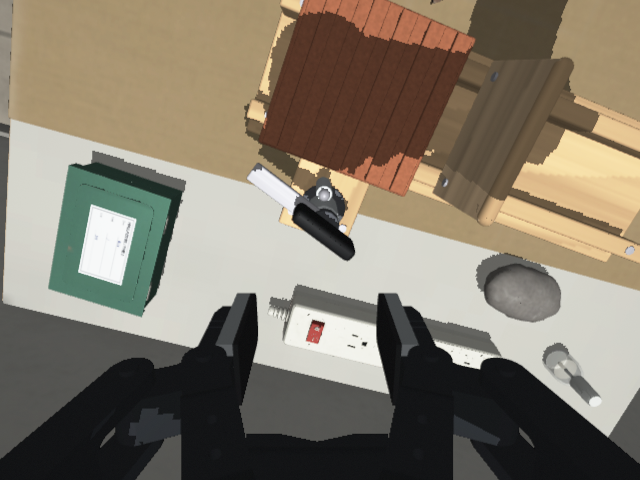

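```bash
python3 mv.py 106 -101 150 90 75
```

```text
t 16.55 j [ 1.160e-01  3.840e-01  2.900e-02 -1.000e-03 -1.216e+00 -1.412e+00] p [621.5 -88.2 239.9] w 47.0 F [-0.9 -0.7 -0.2]
[[-0.0, -0.271, 0.963], [0.001, 0.963, 0.271], [-1.0, 0.001, 0.0]]
calib [160.6  -0.  564.9  -0.  421.8 159.8 297.7] 9.863944523102709e-16 0.0 (-1, -1)
rack tcp [  94.9 -111.1  239.9]
dx 0.0899 dy 0.0056 dz 0.0139 wx -55.10 wy 0.04 wz -0.04
ik [ 0.13  0.47 -0.07 -0.   -1.03 -0.46] er 0.0 [[254.0, 33.0, 664.0], [613.0, 80.0, 448.0], [633.0, -79.0, 448.0]]
```

>>> {"api": "arm_command", "payload": {"rows": [{"dx":0.01,"dy":0.0056,"dz":0.014,"wx":-8,"wy":0,"wz":0,"gripper":-0.1},{"dx":0.02,"dy":0.0056,"dz":0.014,"wx":-16,"wy":0,"wz":0,"gripper":-0.1},{"dx":0.035,"dy":0.0056,"dz":0.014,"wx":-24,"wy":0,"wz":0,"gripper":-0.1},{"dx":0.05,"dy":0.0056,"dz":0.014,"wx":-32,"wy":0,"wz":0,"gripper":-0.1},{"dx":0.065,"dy":0.0056,"dz":0.014,"wx":-40,"wy":0,"wz":0,"gripper":-0.1},{"dx":0.08,"dy":0.0056,"dz":0.014,"wx":-48,"wy":0,"wz":0,"gripper":-0.1},{"dx":0.09,"dy":0.0056,"dz":0.014,"wx":-55,"wy":0,"wz":0,"gripper":-0.1},{"dx":0.09,"dy":0.0056,"dz":0.014,"wx":-55,"wy":0,"wz":0,"gripper":-0.1}]}}

```text
clock: 17.35
position: [632.4, -79.8, 148.2]
ee_rot: [-0.408, 0.578, 0.41, 0.576]
contact_force: [0.1, -0.2, -0.9]
gripper_width: 47.2
```

```bash
python3 - <<'E'
from pj import *
from bench import get_image
s=st();show(s);print(w2r(s['position']).round(1))
d=get_image('wrist');cv2.imwrite('pics/wrist13.png',d['img'][...,::-1])
a=np.radians(255);u=np.array([np.cos(a),np.sin(a),0])
for n,P in [('axis top',(108,-100,101)),('bar end+',np.array([108,-100,101])+28*u),('bar end-',np.array([108,-100,101])-28*u)]: print(n,pw(s,r2w(P)).round())
E
python3 mv.py 106 -101 76 90 75
```

```text
t 17.35 j [ 0.127  0.472 -0.07  -0.002 -1.032 -0.465] p [632.4 -79.8 148.2] w 47.2 F [ 0.1 -0.2 -0.9]
[[-0.004, -0.943, 0.332], [0.001, 0.332, 0.943], [-1.0, 0.004, -0.0]]
[ 105.1 -101.9  148.2]
axis top [[310. 269.]]
bar end+ [[310. 216.]]
bar end- [[311. 317.]]
t 17.4 j [ 1.270e-01  4.710e-01 -6.800e-02 -1.000e-03 -1.033e+00 -4.670e-01] p [633.1 -79.7 149.4] w 46.6 F [-0.2  1.1 -0.3]
[[-0.001, -0.943, 0.334], [0.001, 0.334, 0.943], [-1.0, 0.002, 0.0]]
calib [160.6  -0.  564.9  -0.  421.8 159.8 297.7] 8.699524640821412e-16 0.0 (-1, -1)
rack tcp [ 105.8 -101.8  149.4]
dx 0.0734 dy -0.0001 dz 0.0008 wx -0.31 wy 0.02 wz -0.10
ik [ 0.13  0.55 -0.15 -0.   -0.88 -0.46] er 0.0 [[291.0, 38.0, 643.0], [613.0, 80.0, 374.0], [633.0, -79.0, 374.0]]
```

View pics/wrist13.png

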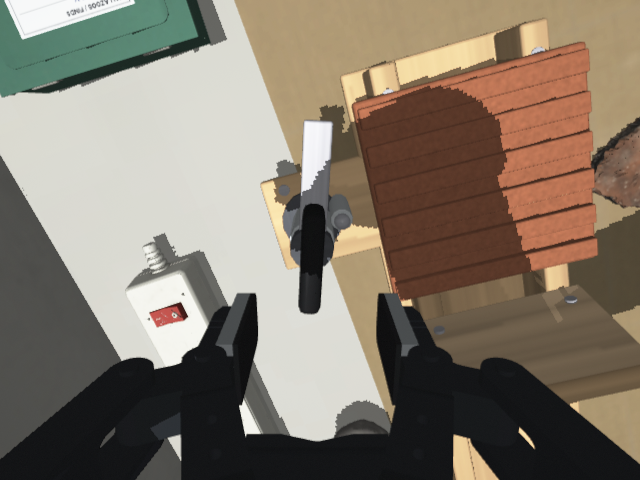

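>>> {"api": "arm_command", "payload": {"rows": [{"dx":0.015,"dy":0,"dz":0.0008,"wx":-0.3,"wy":0,"wz":0,"gripper":-0.1},{"dx":0.03,"dy":0,"dz":0.0008,"wx":-0.3,"wy":0,"wz":0,"gripper":-0.1},{"dx":0.045,"dy":0,"dz":0.0008,"wx":-0.3,"wy":0,"wz":0,"gripper":-0.1},{"dx":0.06,"dy":0,"dz":0.0008,"wx":-0.3,"wy":0,"wz":0,"gripper":-0.1},{"dx":0.068,"dy":0,"dz":0.0008,"wx":-0.3,"wy":0,"wz":0,"gripper":-0.1},{"dx":0.0725,"dy":0,"dz":0.0008,"wx":-0.3,"wy":0,"wz":0,"gripper":-0.1},{"dx":0.0725,"dy":0,"dz":0.0008,"wx":-0.3,"wy":0,"wz":0,"gripper":-0.1},{"dx":0.0725,"dy":0,"dz":0.0008,"wx":-0.3,"wy":0,"wz":0,"gripper":0.2}]}}

```text
clock: 18.2
position: [633.9, -79.0, 77.8]
ee_rot: [-0.409, 0.576, 0.41, 0.577]
contact_force: [0.4, -0.1, 0.3]
gripper_width: 34.7
```

>>> {"api": "arm_command", "payload": {"rows": [{"dx":0,"dy":0,"dz":0,"wx":0,"wy":0,"wz":0,"gripper":0.4},{"dx":0,"dy":0,"dz":0,"wx":0,"wy":0,"wz":0,"gripper":0.6},{"dx":0,"dy":0,"dz":0,"wx":0,"wy":0,"wz":0,"gripper":0.7},{"dx":0,"dy":0,"dz":0,"wx":0,"wy":0,"wz":0,"gripper":1},{"dx":0,"dy":0,"dz":0,"wx":0,"wy":0,"wz":0,"gripper":1},{"dx":0,"dy":0,"dz":0,"wx":0,"wy":0,"wz":0,"gripper":1},{"dx":0,"dy":0,"dz":0,"wx":0,"wy":0,"wz":0,"gripper":1},{"dx":0,"dy":0,"dz":0,"wx":0,"wy":0,"wz":0,"gripper":1}]}}

```text
clock: 19.0
position: [635.5, -79.1, 78.8]
ee_rot: [-0.41, 0.575, 0.409, 0.578]
contact_force: [4.2, -1.1, 4.5]
gripper_width: 11.0
```

```bash
python3 - <<'E'
from pj import *
from bench import get_image
s=st();show(s);print(w2r(s['position']).round(1),s['wrist_torque'])
d=get_image('wrist');cv2.imwrite('pics/wrist14.png',d['img'][...,::-1])
E
```

```text
t 19.0 j [ 0.128  0.545 -0.142  0.    -0.881 -0.463] p [635.5 -79.1  78.8] w 11.0 F [ 4.2 -1.1  4.5]
[[0.004, -0.944, 0.329], [0.0, 0.329, 0.944], [-1.0, -0.003, 0.002]]
[ 108.1 -101.    78.8] [-0.37772363 -1.45280146 -0.02384644]
```

View pics/wrist14.png

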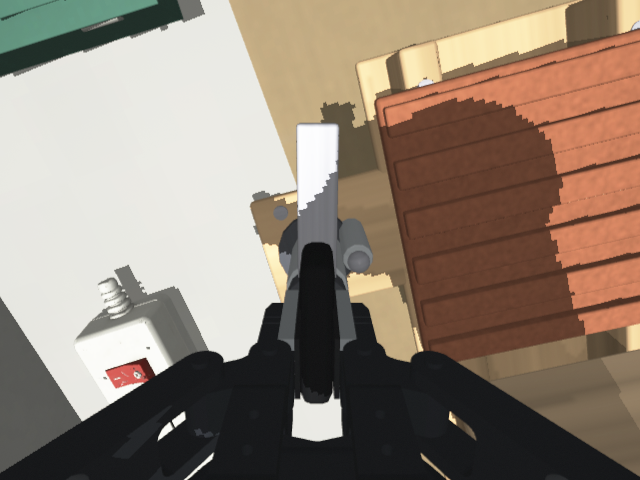

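>>> {"api": "arm_command", "payload": {"rows": [{"dx":0,"dy":0,"dz":0,"wx":5,"wy":0,"wz":0,"gripper":1},{"dx":0,"dy":0,"dz":0,"wx":11,"wy":0,"wz":0,"gripper":1},{"dx":0,"dy":0,"dz":0,"wx":17,"wy":0,"wz":0,"gripper":1},{"dx":0,"dy":0,"dz":0,"wx":23,"wy":0,"wz":0,"gripper":1},{"dx":0,"dy":0,"dz":0,"wx":29,"wy":0,"wz":0,"gripper":1},{"dx":0,"dy":0,"dz":0,"wx":35,"wy":0,"wz":0,"gripper":1},{"dx":0,"dy":0,"dz":0,"wx":41,"wy":0,"wz":0,"gripper":1},{"dx":0,"dy":0,"dz":0,"wx":45,"wy":0,"wz":0,"gripper":1}]}}

```text
clock: 19.85
position: [635.4, -79.0, 78.9]
ee_rot: [-0.157, 0.688, 0.157, 0.691]
contact_force: [2.7, -1.0, 2.5]
gripper_width: 10.7
```

```bash
python3 - <<'E'
from pj import *
s=st();show(s);print(w2r(s['position']).round(1),s['wrist_torque']);M=R.from_quat(s['ee_rot']).as_matrix();print('yaw rel rack',np.degrees(np.arctan2(M[1,2],M[0,2])-RK[2]))
E
```

```text
t 19.85 j [ 0.129  0.545 -0.142  0.    -0.881 -1.251] p [635.4 -79.   78.9] w 10.7 F [ 2.7 -1.   2.5]
[[0.004, -0.433, 0.901], [0.0, 0.901, 0.433], [-1.0, -0.001, 0.003]]
[ 108.1 -100.8   78.9] [-0.12149868 -0.92365153  0.20422794]
yaw rel rack 29.86544930345231
```

Remaining: about 30°, plus a degree for the click.

>>> {"api": "arm_command", "payload": {"rows": [{"dx":0,"dy":0,"dz":0,"wx":5,"wy":0,"wz":0,"gripper":1},{"dx":0,"dy":0,"dz":0,"wx":10,"wy":0,"wz":0,"gripper":1},{"dx":0,"dy":0,"dz":0,"wx":15,"wy":0,"wz":0,"gripper":1},{"dx":0,"dy":0,"dz":0,"wx":20,"wy":0,"wz":0,"gripper":1},{"dx":0,"dy":0,"dz":0,"wx":25,"wy":0,"wz":0,"gripper":1},{"dx":0,"dy":0,"dz":0,"wx":29,"wy":0,"wz":0,"gripper":1},{"dx":0,"dy":0,"dz":0,"wx":31,"wy":0,"wz":0,"gripper":1},{"dx":0,"dy":0,"dz":0,"wx":31,"wy":0,"wz":0,"gripper":1}]}}

```text
clock: 20.65
position: [635.4, -78.9, 78.8]
ee_rot: [0.033, 0.705, -0.033, 0.708]
contact_force: [3.1, -0.3, 2.0]
gripper_width: 10.6
```

```bash
python3 - <<'E'
from pj import *
from bench import get_image
s=st();show(s);print(w2r(s['position']).round(1),s['wrist_torque']);M=R.from_quat(s['ee_rot']).as_matrix();print('yaw rel rack',np.degrees(np.arctan2(M[1,2],M[0,2])-RK[2]))
d=get_image('wrist');cv2.imwrite('pics/wrist15.png',d['img'][...,::-1])
E
```

```text
t 20.65 j [ 0.129  0.545 -0.142 -0.    -0.881 -1.792] p [635.4 -78.9  78.8] w 10.6 F [ 3.1 -0.3  2. ]
[[0.004, 0.093, 0.996], [0.0, 0.996, -0.093], [-1.0, 0.001, 0.003]]
[ 108.  -100.7   78.8] [-0.0972531  -0.9984812  -0.04538377]
yaw rel rack -1.1363782878551916
```

View pics/wrist15.png

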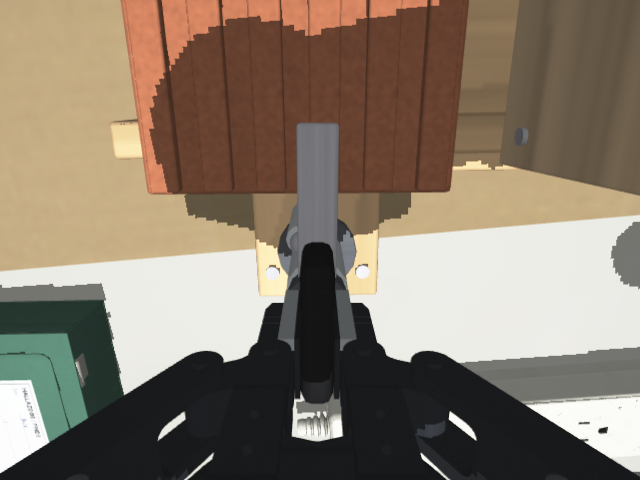

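>>> {"api": "arm_command", "payload": {"rows": [{"dx":0,"dy":0,"dz":0,"wx":0,"wy":0,"wz":0,"gripper":0.6},{"dx":0,"dy":0,"dz":0,"wx":0,"wy":0,"wz":0,"gripper":0.4},{"dx":0,"dy":0,"dz":0,"wx":0,"wy":0,"wz":0,"gripper":0.2},{"dx":0,"dy":0,"dz":0,"wx":0,"wy":0,"wz":0,"gripper":0},{"dx":-0.005,"dy":0,"dz":0,"wx":0,"wy":0,"wz":0,"gripper":0},{"dx":-0.025,"dy":0,"dz":0,"wx":0,"wy":0,"wz":0,"gripper":0},{"dx":-0.055,"dy":0,"dz":0,"wx":0,"wy":0,"wz":0,"gripper":0},{"dx":-0.09,"dy":0,"dz":0,"wx":0,"wy":0,"wz":0,"gripper":0}]}}

```text
clock: 21.5
position: [634.1, -78.9, 169.0]
ee_rot: [0.033, 0.706, -0.032, 0.707]
contact_force: [0.3, -0.6, -0.0]
gripper_width: 42.4
```

>>> {"api": "arm_command", "payload": {"rows": [{"dx":-0.03,"dy":0,"dz":-0.01,"wx":0,"wy":0,"wz":0,"gripper":0},{"dx":-0.06,"dy":0,"dz":-0.04,"wx":0,"wy":0,"wz":0,"gripper":0},{"dx":-0.09,"dy":0,"dz":-0.07,"wx":0,"wy":0,"wz":0,"gripper":0},{"dx":-0.12,"dy":0,"dz":-0.1,"wx":0,"wy":0,"wz":0,"gripper":0},{"dx":-0.15,"dy":0,"dz":-0.12,"wx":0,"wy":0,"wz":0,"gripper":0},{"dx":-0.15,"dy":0,"dz":-0.12,"wx":0,"wy":0,"wz":0,"gripper":0},{"dx":-0.15,"dy":0,"dz":-0.12,"wx":0,"wy":0,"wz":0,"gripper":0},{"dx":-0.15,"dy":0,"dz":-0.12,"wx":0,"wy":0,"wz":0,"gripper":0}]}}

```text
clock: 22.3
position: [514.3, -67.9, 317.9]
ee_rot: [0.033, 0.707, -0.032, 0.706]
contact_force: [-0.2, -0.4, -0.2]
gripper_width: 42.6
```

```bash
python3 - <<'E'
from pj import *
from bench import get_image
s=st();show(s);print(w2r(s['position']).round(1))
d=get_image('wrist');cv2.imwrite('pics/wrist16.png',d['img'][...,::-1])
d=get_image('side');cv2.imwrite('pics/side16.png',cv2.resize(d['img'][130:370,200:440,::-1],None,fx=2.4,fy=2.4,interpolation=cv2.INTER_CUBIC))
for n,P in [('arm tip',(36,-100,69)),('bar+',(80,-100,101)),('bar-',(136,-100,101)),('tile ++',(65,-40,59)),('tile +-',(65,-170,59)),('tile -+',(-65,-40,59)),('tile --',(-65,-170,59)),('rail',(-51,-188,45)),('rail+',(51,-188,45))]: print(n,pw(s,r2w(P)).round())
E
```

```text
t 22.3 j [ 1.810e-01  1.510e-01 -9.600e-02 -1.000e-03 -1.325e+00 -1.844e+00] p [514.3 -67.9 317.9] w 42.6 F [-0.2 -0.4 -0.2]
[[-0.001, 0.092, 0.996], [0.001, 0.996, -0.092], [-1.0, 0.0, -0.002]]
[-13.6 -98.6 317.9]
arm tip [[315. 234.]]
bar+ [[316. 286.]]
bar- [[317. 336.]]
tile ++ [[372. 256.]]
tile +- [[251. 258.]]
tile -+ [[375. 131.]]
tile -- [[242. 134.]]
rail [[228. 147.]]
rail+ [[236. 242.]]
```

View pics/wrist16.png

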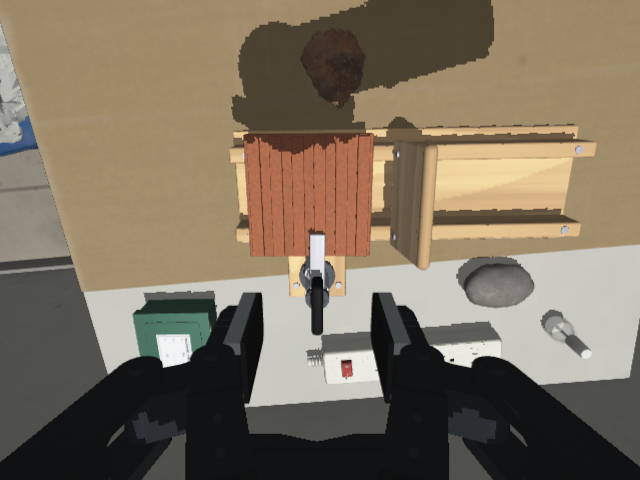

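View pics/side16.png

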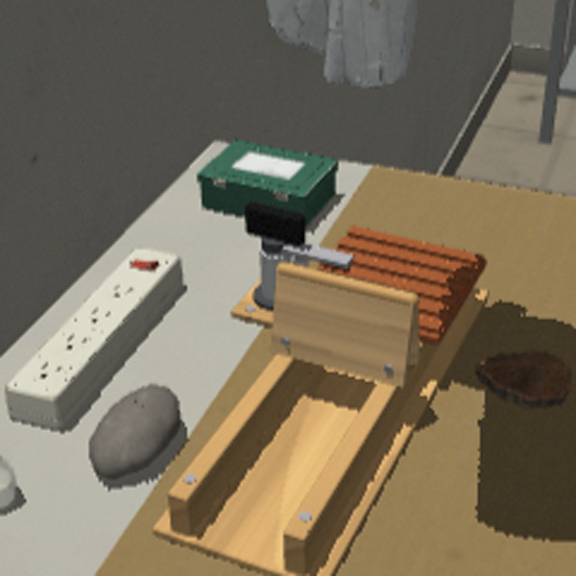

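```bash
python3 -c "
from bench import arm
print(arm.job_done())"
```

```text
the job is handed in; nothing more can be done
None
```

The tile is turned over into the empty bay, ribs up, the hold-down is turned over it, and the job was handed in at 22.4 s of the 72 s allowed. No verdict came back, so the results below are from my own checks.

**What I did**
- I gripped the tile's outer edge with one finger under it, in the gap between the rails.
- I swung it up to about 101°, past vertical towards the ridge, and set its edge down beside the ridge. The force reading confirmed contact with the rails. I kept hold of it here instead of leaving it to lean on the ridge by itself.
- I carried it over the ridge with the same grip, lowered it to a few degrees from flat, opened the jaws gradually so it settled onto the rails, and drew the fingers out.
- I gripped the hold-down bar, turned it clockwise about 76°, let go and backed off.

**What the last checks showed**
- **Tile position:** in the last wrist picture the tile's corners fall within about 3 px of where they should be for a middle at rack x ≈ 0, y ≈ -105 mm. It looks flat with the ribs up.
- **Hold-down:** the wrist had turned to about 1.33 rad, and after release the arm still lies over the tile. I saw the click only from this angle and the pictures, since the joint itself cannot be read.
- **Other things:** the stone and the sherd look unmoved, and the wrist force was about 0 N with the gripper clear of everything.

**Small disagreements**
- The wrist camera showed the rack and the hold-down 2 to 4 mm off the nominal positions.
- There was a brief upward force of about 6 N as the jaws opened under the tile. I did not find its cause, and it was gone once I withdrew.

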